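# Clear the dryer, load the slide carriers and put the markers away

### The arm

A 6-joint arm with a two-finger parallel gripper is mounted at the origin on the work surface. World frame = base frame: x ahead of the robot, y to its left, z up, the work surface at z = 0. Lengths are in mm, angles in rad, forces in N, time in s.
With the tool pointing down it reaches from about 400 to 925 mm from the base axis. Payload 12.5 kg.
Tool frame: the origin (TCP) lies at the very end of the fingers, on their centre line; the grasp point (between the pads) lies behind it (env.grip_depth is the z of the grasp point in the tool frame, in mm); z points along the fingers, y is the line along which they close (so a half turn about z gives the same grasp; the last joint's range is limited). The gripper opens to 95 mm and grips with 3 to 60 N. Pads are 20 mm wide; open, the fingers measure 119 mm over their backs; the gripper's body (75 mm by 180 mm) begins 59 mm behind the grasp point.
Start: joints at [1.038, 0.491, 1.559, -0, 1.092, -0.106], TCP at [258.711, 568.96, 214.661] pointing down, gripper open.
Joint ranges: [-3.1, 3.1], [-0.84, 2.19], [0.05, 2.79], [-1.13, 4.28], [0.06, 2.93], [-2.69, 2.69]. Speed limits (rad/s): [2.22, 2.22, 2.79, 3.14, 3.14, 3.14].

### API

Orientations are given as [roll, pitch, yaw] about the fixed x, y, z axes, in that order (R = Rz(yaw) Ry(pitch) Rx(roll)).
In Python, from cell import env, optics gives the robot as it stands.
- The arm moves only by the tool step_arm, never from a script. Its argument "moves" is a list of rows, each an object of numbers: "tx", "ty", "tz": the shift along the tool's x, y, z in mm; "roll": the turn about the tool's z in rad. In form: [{"tx": .., "ty": .., "tz": .., "roll": ..}, ...]. A call has 1 to 12 rows; each row is the pose to reach, as a shift and turn from the pose commanded when the call began, along the tool's axes at that moment; what a row does not reach only later rows make up. A row lasts 1/12 s, in which the tool goes at most 41.7 mm and 7.16 degrees, less where a joint would pass 70% of its speed; a pose out of reach is approached as far as the arm can. A call with a gripper value outside its range is refused whole. "grip" is the finger opening in mm, from 0 to 95.1, set as the call begins (left out, the last holds). The fingers move at their own pace and stop on an object; the grip force is fixed at half the most. Time passes only in rows, so rows that repeat a pose let the fingers close. It gives the time, the measured TCP pose, the force, the opening and the grip force at its end, in the units of the state.
- env.state(): the state, without advancing time (a new reading comes with each control period).
- optics.read_camera(name): name is "side" or "top"; returns a dict with "pixels" (384x512x3 uint8, blue, green, red), "mtx" (3x3 intrinsics, pixels), "view" (4x4, takes a point from world to camera coordinates). Camera axes: x right, y down, z forward; pixel columns grow to the right and rows downward; lengths in mm; the calibration is good to about 2 mm. A picture is of the moment at which its call begins. There is no depth.
- env.job_done(): hands the job in; it is judged then, once.
The state is a dict: "t": time; "joints": joint angles; "qvel": joint speeds; "tau": joint torques, N m; "eef_pos": TCP position; "tcp_rot": TCP orientation; "ft_force": force on the tool from outside, world axes, zero at the start; "moment": the same for the moment, N m; "opening": opening from 0.0 (shut) to 1.0 (fully open); "grip_force": force on a finger pad.
Only numpy, scipy, OpenCV 4.12 (cv2) and the standard library are available. Lean on these libraries where they do the work, as an engineer would, in place of code of your own. Each camera call takes 0.05 s, during which the arm holds its last target. There are 200 camera calls.

### The job

Lift the lidded canister off the slide dryer by its handle and stand it upright, wholly on the cork mat beside it; then move every slide carrier from the rack into a dryer slot of its own, pushed fully home, and only when all of them are in, flip the dryer's lever right over to on. Also lay both markers in the lanes of their cradle, one to a lane, centred and seated in the notches (at any time), never tip the canister over, and leave the dropper bottle, slide box and mouse where they are.

Things in the scene. Friction and masses are not known exactly. Their poses are not given: they have to be found in the camera images.
- canister: Steel lidded canister, 84 mm in diameter (lid 89), 102 mm high, 0.4 to 0.65 kg, arched handle on top. Origin: centre of its underside. The black grip bar runs along its x: 88 mm long, 14 wide (y), 12 high, centre 140 mm above the origin; 72 mm free between its two posts, 32 mm between bar and lid. Starts on the dryer's top.
- mat: Square cork mat, 160 x 160 mm, 4 mm thick, fixed to the bench. Origin: centre of its underside (on the bench). It lies on one side of the dryer, the carrier rack on the other; which is which varies.
- dryer: Slide dryer: grey block fixed to the bench, 150 (x) x 144 (y) x 60 (z) mm, with four slots in its top. Origin: centre of its underside. Slots run along its x: 120 mm long, 11 mm wide (y), 42 mm deep (floor 18 mm above the origin), centred at y = -54, -18, +18, +54 mm.
- dryer_hole0 (a point): Centre of the mouth of the dryer's slot 0 (at y = -54 mm), level with its top; axes parallel to the dryer's.
- dryer_hole1 (a point): Centre of the mouth of the dryer's slot 1 (at y = -18 mm), level with its top; axes parallel to the dryer's.
- dryer_hole2 (a point): Centre of the mouth of the dryer's slot 2 (at y = +18 mm), level with its top; axes parallel to the dryer's.
- dryer_hole3 (a point): Centre of the mouth of the dryer's slot 3 (at y = +54 mm), level with its top; axes parallel to the dryer's.
- rack: Carrier rack: white block fixed to the bench, 150 (x) x 144 (y) x 42 (z) mm, with four wider slots (120 x 12 mm, along its x) at the same spacing as the dryer's, floor 12 mm above its origin (centre of underside). The carriers start standing in it, tops 97 mm above the bench.
- carrier0: Slide carrier: an upright flat aluminium panel 110 mm wide (its x), 8 mm thick (its y) and 85 mm high (z), with glass slides let into both faces; 0.12 kg. Origin: middle of its lower edge. All carriers are alike; some may be absent. Fully home in a dryer slot, its origin is 18 mm above the dryer's and 43 mm of it stands out of the top.
- carrier1: Slide carrier: an upright flat aluminium panel 110 mm wide (its x), 8 mm thick (its y) and 85 mm high (z), with glass slides let into both faces; 0.12 kg. Origin: middle of its lower edge. All carriers are alike; some may be absent. Fully home in a dryer slot, its origin is 18 mm above the dryer's and 43 mm of it stands out of the top.
- carrier2: Slide carrier: an upright flat aluminium panel 110 mm wide (its x), 8 mm thick (its y) and 85 mm high (z), with glass slides let into both faces; 0.12 kg. Origin: middle of its lower edge. All carriers are alike; some may be absent. Fully home in a dryer slot, its origin is 18 mm above the dryer's and 43 mm of it stands out of the top.
- carrier3: Slide carrier: an upright flat aluminium panel 110 mm wide (its x), 8 mm thick (its y) and 85 mm high (z), with glass slides let into both faces; 0.12 kg. Origin: middle of its lower edge. All carriers are alike; some may be absent. Fully home in a dryer slot, its origin is 18 mm above the dryer's and 43 mm of it stands out of the top.
- switch (a joint): Black toggle lever of the dryer, rad: 0 = off (leans to the dryer's -x), 1.0 = on (leans to +x) at its stop. It turns about the dryer's y axis and stays where it is left; a light push is enough.
- switch_tip (a point): Centre of the 26 mm ball on the end of the dryer's lever; axes turn with it. Lever 60 mm long, pivot 22 mm above the bench at x = 0, y = +98 mm in the dryer's frame, on a grey block 70 (x) x 50 (y) x 25 mm high. Ball in the dryer's frame: off x = -29, z = 75 mm; halfway x = 0, z = 82; on x = +29, z = 75.
- marker0: Chunky slide marker lying on the bench: a white square barrel with black ends, 150 mm long (its x, from -75 to +75 mm), 22 x 22 mm at the black ends, 20 mm at the barrel, 40 g. Origin: its middle, on its axis (11 mm above the bench).
- marker1: Chunky slide marker lying on the bench: a white square barrel with black ends, 150 mm long (its x, from -75 to +75 mm), 22 x 22 mm at the black ends, 20 mm at the barrel, 40 g. Origin: its middle, on its axis (11 mm above the bench).
- cradle: Grey marker cradle fixed to the bench: base 110 (x) x 124 (y) x 8 mm and two upright combs across it, 10 mm thick, at x = -45 and +45 mm, 42 mm high, each with two notches 30 mm wide (y), floors 24 mm above the origin (centre of underside). The two lanes run along x at y = -28 and +28 mm; between the combs it is open.
- lane0 (a point): Middle of the cradle's lane 0, 11 mm above the notch floors: the origin of a seated marker comes here. Axes parallel to the cradle's; a marker may point either way.
- lane1 (a point): Middle of the cradle's lane 1, 11 mm above the notch floors: the origin of a seated marker comes here. Axes parallel to the cradle's; a marker may point either way.
- dropper: Bystander: small red dropper bottle with a white cap, 44 mm in diameter, 85 mm high. Origin: underside.
- slidebox: Bystander: cardboard slide box 60 x 90 x 35 mm. Origin: underside.
- mouse: Bystander: black computer mouse 105 x 60 x 26 mm. Origin: underside.
Things that resemble listed ones, but are neither listed nor needed, are in the scene too. Leave any green look-alike of the cradle alone.

How it is judged:
By the outcome, as a careful person would: the job done as asked, in the order asked, and still so for the second after the job is handed in, with the robot touching nothing.
Of carrier0, carrier1, carrier2, carrier3 only 2 to 4 are there at a start; the rules pass over those that are not, and their reading is None.
At some moment in a run one of canister, marker0, marker1 may be knocked a few centimetres aside while the robot is not near it.
It also fails if it takes over 210 s, if anything falls off the work surface, if the arm or the gripper's body presses on something with over 40 N, if the wrist force passes 120 N, or if a joint passes its speed limit or range.

## Working session

There is one attempt and no reset: what is moved stays moved. The work goes in short steps, Python scripts to look and compute and a tool call to move; the robot and the scene stay as the last step left them, time stands still between calls to the robot, and variables do not carry over. Pictures are saved under pics/ and viewed, at most 14 in all, crops included, and the job is handed in when it is done.

Besides the shell and the picture viewer there is one more tool, called after "Call:" as name([rows], argument=value, ...), one row to a line, values as JSON. step_arm: Moves the arm, as the interface text tells. Its arguments: {"type":"object","properties":{"moves":{"type":"array"},"grip":{"type":"number"}},"required":["moves"]}

```bash
ls; mkdir -p pics; python3 - <<'E'
from cell import env, optics
import cv2
print(env.state(), env.grip_depth)
for n in("top","side"):
    d=optics.read_camera(n); cv2.imwrite(f"pics/{n}0.png",cv2.resize(d["pixels"],(800,600),interpolation=cv2.INTER_CUBIC)); print(n,d["mtx"].round(2).tolist(),d["view"].round(4).tolist())
E
```

```text
pics
{'t': 0.0, 'joints': array([ 1.03841593e+00,  4.91554879e-01,  1.55945584e+00, -7.69947763e-06,
        1.09170229e+00, -1.05591317e-01]), 'qvel': array([-8.61136957e-05, -2.66118472e-04, -2.16398233e-03, -1.01895757e-03,
       -5.71219119e-04, -1.30572078e-03]), 'tau': array([ 8.36797371e-04, -6.12654090e+01, -2.58189315e+01,  6.92310906e-02,
        4.81397426e-02, -9.55186692e-05]), 'eef_pos': array([258.56820203, 568.73315385, 214.06245862]), 'tcp_rot': array([-3.14047782e+00, -1.11289655e-04,  2.71480707e+00]), 'ft_force': array([0.6309755 , 1.1062351 , 0.67847905]), 'moment': array([-0.00047668, -0.03746679,  0.01107253]), 'grip_force': 0.0, 'opening': 1.0003554848933143} -18.8
top [[378.95, 0.0, 254.52], [0.0, 378.95, 190.27], [0.0, 0.0, 1.0]] [[0.0107, -0.9999, 0.0001, 60.7473], [-0.9762, -0.0105, -0.2164, 508.7015], [0.2164, 0.0022, -0.9763, 1005.5257], [0.0, 0.0, 0.0, 1.0]]
side [[403.89, 0.0, 259.54], [0.0, 403.89, 191.21], [0.0, 0.0, 1.0]] [[0.9867, -0.1613, 0.0215, -469.2597], [-0.099, -0.7, -0.7073, 147.3804], [0.1291, 0.6957, -0.7066, 1044.1297], [0.0, 0.0, 0.0, 1.0]]
```

View pics/top0.png

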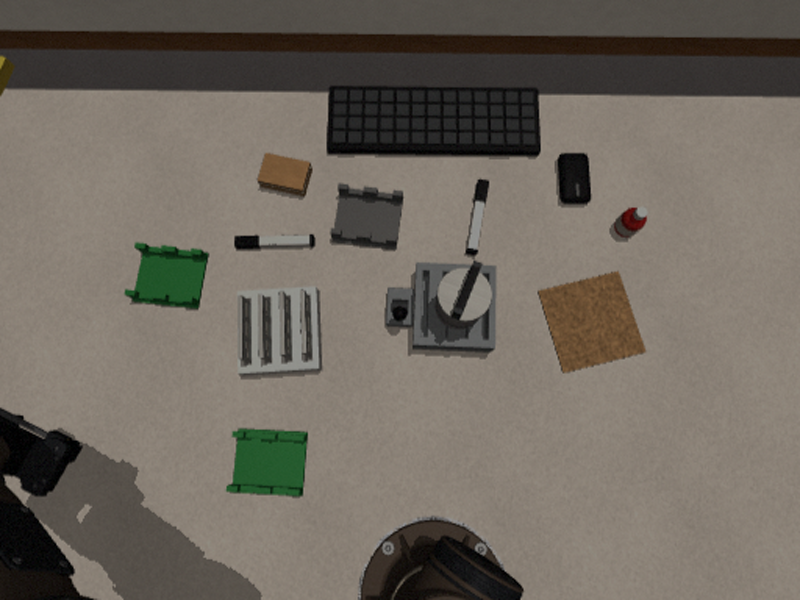

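View pics/side0.png

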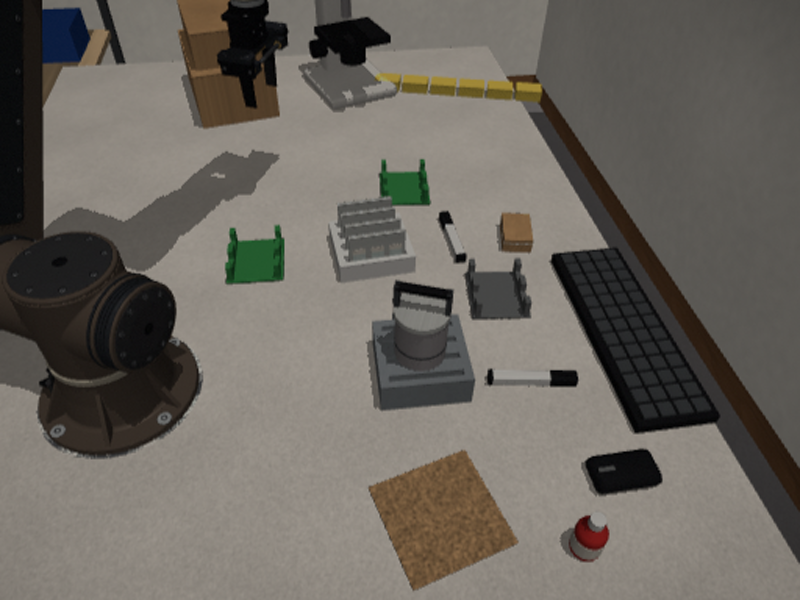

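```bash
cat > h.py <<'E'
import numpy as np, cv2
from cell import env, optics
from scipy.optimize import least_squares
def shot(n,name=None,box=None,s=4):
    d=optics.read_camera(n)
    if name:
        p=d["pixels"]
        if box: x,y,w,h=box; p=p[y:y+h,x:x+w]
        cv2.imwrite(f"pics/{name}.png",cv2.resize(p,None,fx=s,fy=s,interpolation=cv2.INTER_CUBIC))
    np.savez(f"cal_{n}.npz",mtx=d["mtx"],view=d["view"]); return d
def cal(n): d=np.load(f"cal_{n}.npz"); return d["mtx"],d["view"]
def ray(n,uv,z):
    "world point at height z seen at native pixel uv"
    K,V=cal(n); R,t=V[:3,:3],V[:3,3]; c=-R.T@t
    d=R.T@np.linalg.inv(K)@[*uv,1]; return c+d*(z-c[2])/d[2]
def proj(n,P):
    K,V=cal(n); q=K@(V[:3,:3]@np.asarray(P,float)+V[:3,3]); return q[:2]/q[2]
def pose(obs,x0):
    "obs: (cam,uv,local xyz) -> x,y,yaw ; base at z0=0"
    def f(p):
        c,s=np.cos(p[2]),np.sin(p[2]); r=[]
        for n,uv,l in obs: r+=list(proj(n,[p[0]+c*l[0]-s*l[1],p[1]+s*l[0]+c*l[1],l[2]])-uv)
        return r
    o=least_squares(f,x0,x_scale=[100,100,1]); return o.x,np.abs(o.fun).reshape(-1,2).round(1).tolist()
E
python3 - <<'E'
from h import *
shot("top","t1",(145,100,200,150)); shot("side","s1",(200,120,200,150))
d=shot("top")
hsv=cv2.cvtColor(d["pixels"],cv2.COLOR_BGR2HSV)
m=cv2.inRange(hsv[:,335:430],(5,70,60),(25,255,255)); m[:165]=0
c=max(cv2.findContours(m,0,2)[0],key=cv2.contourArea)
b=cv2.boxPoints(cv2.minAreaRect(c))+[335,0]
w=np.array([ray("top",u,4) for u in b]);print(b,w.round(1),w.mean(0), np.linalg.norm(np.diff(w,axis=0),axis=1))
E
```

```text
[[344.12308884 185.78460693]
 [398.10769272 171.06152344]
 [412.76153564 224.79229736]
 [358.77693558 239.51538086]] [[ 535.9 -197.7    4. ]
 [ 582.6 -360.     4. ]
 [ 422.5 -390.8    4. ]
 [ 378.5 -233.2    4. ]] [ 479.85987687 -295.42372228    4.        ] [168.93931397 163.03683364 163.66122891]
```

View pics/t1.png

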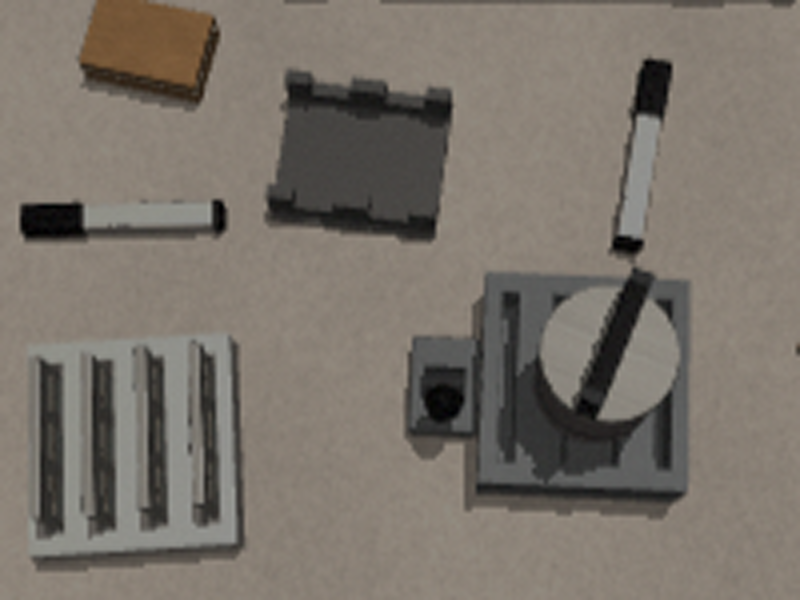

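View pics/s1.png

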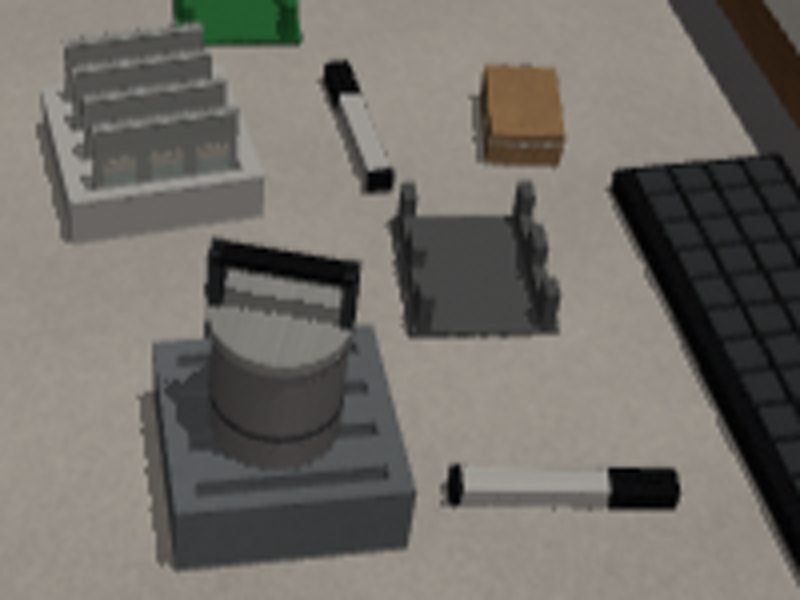

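```bash
cat > fit.py <<'E'
from h import *
T=lambda u,v,*l:("top",np.array([(u+.5)/4-.5+145,(v+.5)/4-.5+100]),l)
S=lambda u,v,*l:("side",np.array([(u+.5)/4-.5+200,(v+.5)/4-.5+120]),l)
O={"dryer":[T(485,273,75,72,60),T(690,281,75,-72,60),T(687,492,-75,-72,60),T(477,486,-75,72,60),S(153,345,-75,72,60),S(372,328,75,72,60),S(413,490,75,-72,60),S(175,512,-75,-72,60)],
"rack":[T(30,345,75,72,42),T(230,337,75,-72,42),T(238,545,-75,-72,42),T(33,553,-75,72,42),S(42,92,-75,72,42),S(65,212,-75,-72,42),S(262,178,75,-72,42)],
"cradle":[T(288,70,50,62,42),T(452,90,50,-62,42),T(268,222,-55,62,0),T(437,238,-55,-62,0),S(410,335,-55,-62,4),S(558,332,55,-62,4),S(408,182,-45,62,42),S(524,182,45,62,42)],
"m0":[T(22,220,0,75,16),T(225,217,0,-75,16),S(338,65,0,75,16),S(380,188,0,-75,16)],
"m1":[T(655,61,75,0,16),T(627,250,-75,0,16),S(447,487,-75,0,14),S(680,489,75,0,14)],
"can":[T(645,271,44,0,206),T(587,412,-44,0,206),S(213,241,-44,0,206),S(358,262,44,0,206)],
"ball":[T(444,400,0,0,75)]}
if __name__=="__main__":
    for k,o in O.items():
        if k=="ball": continue
        x,r=pose(o,[500,0,0]); print(k,x.round(3),r)
    print(ray("top",O["ball"][0][1],78)); K,V=cal("top"); print(-V[:3,:3].T@V[:3,3])
    # carrier top edges, z=97, left-top ends / bottom ends
    for a,b in [((37,357),(38,527)),((86,352),(90,530)),((138,347),(146,525)),((195,342),(200,520))]:
        print(*[ray("top",T(*q)[1],97).round(1) for q in(a,b)])
E
python3 fit.py
```

```text
dryer [ 4.94109e+02 -3.58560e+01 -3.20000e-02] [[0.4, 0.3], [0.1, 0.4], [0.5, 0.5], [0.4, 0.2], [0.1, 1.1], [0.1, 1.3], [0.8, 0.1], [0.1, 0.1]]
rack [4.49274e+02 2.79211e+02 6.70000e-02] [[0.5, 0.5], [1.2, 0.3], [0.6, 0.5], [0.3, 1.4], [0.0, 1.4], [1.1, 2.1], [0.7, 0.3]]
cradle [ 6.74340e+02  1.25883e+02 -1.15000e-01] [[0.3, 0.2], [0.2, 0.2], [1.0, 0.2], [0.5, 1.2], [0.2, 0.3], [0.8, 0.2], [0.2, 0.2], [0.4, 0.7]]
m0 [6.23112e+02 3.00401e+02 2.00000e-02] [[0.7, 0.1], [0.5, 0.4], [0.1, 0.0], [0.2, 2.0]]
m1 [ 6.77597e+02 -8.55000e+01 -1.59000e-01] [[0.8, 0.6], [0.8, 0.0], [0.9, 1.0], [0.6, 0.8]]
can [ 4.90291e+02 -3.94870e+01 -3.79000e-01] [[1.0, 0.7], [0.5, 1.6], [0.9, 0.1], [0.1, 0.9]]
[476.99691164  62.86335802  78.        ]
[ 278.35914629   63.87024127 1091.78112682]
[499.8 337.   97. ] [385.5 328.5  97. ]
[503.6 304.2  97. ] [383.9 294.3  97. ]
[507.4 269.4  97. ] [387.6 257.7  97. ]
[511.3 231.2  97. ] [391.2 222.4  97. ]
```

```bash
cat > go.py <<'E'
from h import *
def plan(wps,start=None):
    s=env.state()
    if start is None: start=[*s["eef_pos"],s["tcp_rot"][2]]
    p=np.array(start,float); print("t",round(s["t"],2),"at",p.round(2),"op",round(s["opening"]*95.1,1),"F",s["ft_force"].round(1))
    for w in wps:
        w=np.array(w,float); d=w-p; c,sn=np.cos(p[3]),np.sin(p[3])
        r=-((d[3]+np.pi)%(2*np.pi)-np.pi)
        print(w.round(1),"-> tx %.1f ty %.1f tz %.1f roll %.3f"%(c*d[0]+sn*d[1],sn*d[0]-c*d[1],-d[2],r)); p=w
E
python3 - <<'E'
from go import *
a=2.7626
plan([(258,569,262,2.715),(400,230,262,a),(490,-39.5,250,a),(490,-39.5,178,a),(490,-39.5,232,a),(480,-295,232,a),(480,-295,124,a)])
E
```

```text
t 0.25 at [258.66 568.86 214.36   2.71] op 94.6 F [-0.9  0.1  0.9]
[258.  569.  262.    2.7] -> tx 0.7 ty -0.1 tz -47.6 roll -0.000
[400.  230.  262.    2.8] -> tx -269.5 ty -249.9 tz -0.0 roll -0.048
[490.  -39.5 250.    2.8] -> tx -183.3 ty -217.1 tz 12.0 roll -0.000
[490.  -39.5 178.    2.8] -> tx 0.0 ty 0.0 tz 72.0 roll -0.000
[490.  -39.5 232.    2.8] -> tx 0.0 ty 0.0 tz -54.0 roll -0.000
[ 480.  -295.   232.     2.8] -> tx -85.2 ty -241.1 tz -0.0 roll -0.000
[ 480.  -295.   124.     2.8] -> tx 0.0 ty 0.0 tz 108.0 roll -0.000
```

Call:
step_arm([
  {"tx":0,"ty":0,"tz":-24},
  {"tx":0,"ty":0,"tz":-48},
  {"tx":-270,"ty":-250,"tz":-48,"roll":-0.048},
  {"tx":-270,"ty":-250,"tz":-48,"roll":-0.048},
  {"tx":-270,"ty":-250,"tz":-48,"roll":-0.048},
  {"tx":-270,"ty":-250,"tz":-48,"roll":-0.048},
  {"tx":-270,"ty":-250,"tz":-48,"roll":-0.048},
  {"tx":-270,"ty":-250,"tz":-48,"roll":-0.048},
  {"tx":-270,"ty":-250,"tz":-48,"roll":-0.048},
  {"tx":-270,"ty":-250,"tz":-48,"roll":-0.048},
  {"tx":-270,"ty":-250,"tz":-48,"roll":-0.048},
  {"tx":-270,"ty":-250,"tz":-48,"roll":-0.048},
])

```text
validation failed for argument at $.mo...
```

Call:
step_arm([
  {"tx":-183,"ty":-217,"tz":12},
  {"tx":-183,"ty":-217,"tz":12},
  {"tx":-183,"ty":-217,"tz":12},
  {"tx":-183,"ty":-217,"tz":12},
  {"tx":-183,"ty":-217,"tz":12},
  {"tx":-183,"ty":-217,"tz":12},
  {"tx":-183,"ty":-217,"tz":12},
  {"tx":-183,"ty":-217,"tz":12},
  {"tx":-183,"ty":-217,"tz":12},
  {"tx":-183,"ty":-217,"tz":12},
  {"tx":-183,"ty":-217,"tz":12},
  {"tx":-183,"ty":-217,"tz":12},
])

```text
validation failed for argument at $.mo...
```

```bash
python3 - <<'E'
from go import *
a=2.7626
plan([(490,-39.5,178,a)])
shot("side","s2",(200,90,200,150)); 
E
```

```text
t 0.25 at [258.66 568.86 214.36   2.71] op 94.6 F [-0.9  0.1  0.9]
[490.  -39.5 178.    2.8] -> tx -462.4 ty -458.0 tz 36.4 roll -0.048
```

View pics/s2.png

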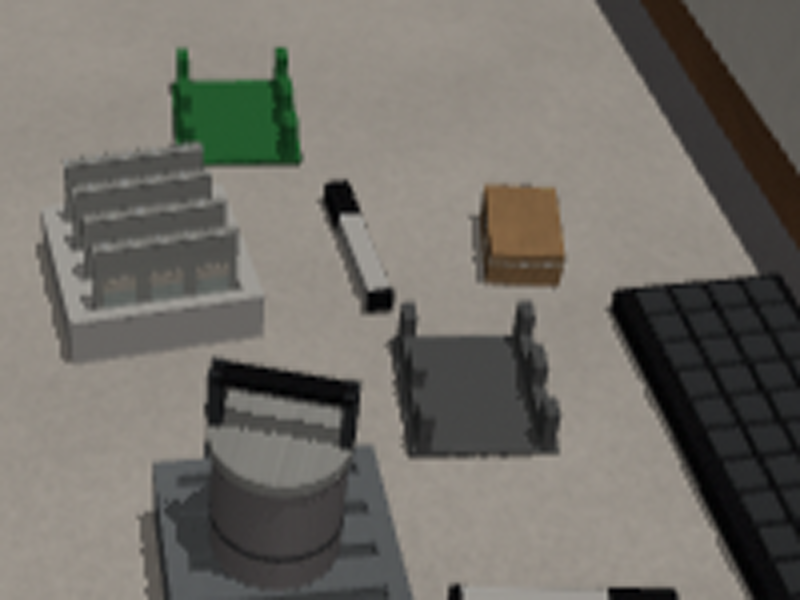

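The picture shows the scene unchanged: the canister is still on the dryer at crop (285, 480), and the arm has not moved. The call probably failed because some rows left out "roll", so I'll give all four keys.

Call:
step_arm([
  {"tx":0,"ty":0,"tz":-24,"roll":0},
  {"tx":0,"ty":0,"tz":-48,"roll":0},
  {"tx":-270,"ty":-250,"tz":-48,"roll":-0.048},
  {"tx":-270,"ty":-250,"tz":-48,"roll":-0.048},
  {"tx":-270,"ty":-250,"tz":-48,"roll":-0.048},
  {"tx":-270,"ty":-250,"tz":-48,"roll":-0.048},
  {"tx":-270,"ty":-250,"tz":-48,"roll":-0.048},
  {"tx":-270,"ty":-250,"tz":-48,"roll":-0.048},
  {"tx":-270,"ty":-250,"tz":-48,"roll":-0.048},
  {"tx":-270,"ty":-250,"tz":-48,"roll":-0.048},
  {"tx":-270,"ty":-250,"tz":-48,"roll":-0.048},
  {"tx":-270,"ty":-250,"tz":-48,"roll":-0.048},
])

```text
t: 1.3
eef_pos: [402.7, 225.4, 262.8]
tcp_rot: [-3.141, 0.001, 2.759]
ft_force: [-0.3, 0.4, 0.9]
opening: 0.999
grip_force: 0.0
```

Call:
step_arm([
  {"tx":-183,"ty":-217,"tz":12,"roll":0},
  {"tx":-183,"ty":-217,"tz":12,"roll":0},
  {"tx":-183,"ty":-217,"tz":12,"roll":0},
  {"tx":-183,"ty":-217,"tz":12,"roll":0},
  {"tx":-183,"ty":-217,"tz":12,"roll":0},
  {"tx":-183,"ty":-217,"tz":12,"roll":0},
  {"tx":-183,"ty":-217,"tz":12,"roll":0},
  {"tx":-183,"ty":-217,"tz":12,"roll":0},
  {"tx":-183,"ty":-217,"tz":12,"roll":0},
  {"tx":-183,"ty":-217,"tz":12,"roll":0},
])

```text
t: 2.13
eef_pos: [490.5, -39.1, 250.5]
tcp_rot: [3.141, -0.001, 2.762]
ft_force: [0.0, -0.4, -0.0]
opening: 0.997
grip_force: 0.0
```

```bash
python3 - <<'E'
from go import *
a=2.7626
plan([(490,-39.5,178,a)])
# lid centre check
print(ray("top",[145+610.5/4-.5,100+355.5/4-.5],162))
E
```

```text
t 2.13 at [490.5  -39.09 250.5    2.76] op 94.9 F [ 0.  -0.4 -0. ]
[490.  -39.5 178.    2.8] -> tx 0.3 ty -0.6 tz 72.5 roll -0.000
[490.49253317 -41.16964065 162.        ]
```

Both estimates of the canister's centre agree. Next: lower, grip, lift.

Call:
step_arm([
  {"tx":0,"ty":0,"tz":25,"roll":0},
  {"tx":0,"ty":0,"tz":50,"roll":0},
  {"tx":0,"ty":0,"tz":65,"roll":0},
  {"tx":0,"ty":0,"tz":72,"roll":0},
  {"tx":0,"ty":0,"tz":72,"roll":0},
])

```text
t: 2.55
eef_pos: [490.1, -38.3, 177.8]
tcp_rot: [-3.141, -0.002, 2.765]
ft_force: [0.7, 0.0, -0.5]
opening: 1.0
grip_force: 0.0
```

Call:
step_arm([
  {"tx":0,"ty":0,"tz":0,"roll":0},
  {"tx":0,"ty":0,"tz":0,"roll":0},
  {"tx":0,"ty":0,"tz":0,"roll":0},
  {"tx":0,"ty":0,"tz":0,"roll":0},
  {"tx":0,"ty":0,"tz":0,"roll":0},
  {"tx":0,"ty":0,"tz":0,"roll":0},
  {"tx":0,"ty":0,"tz":0,"roll":0},
  {"tx":0,"ty":0,"tz":0,"roll":0},
  {"tx":0,"ty":0,"tz":0,"roll":0},
  {"tx":0,"ty":0,"tz":0,"roll":0},
  {"tx":0,"ty":0,"tz":0,"roll":0},
  {"tx":0,"ty":0,"tz":0,"roll":0},
], grip=5)

```text
t: 3.55
eef_pos: [490.8, -39.7, 178.6]
tcp_rot: [3.141, -0.0, 2.763]
ft_force: [0.6, -0.1, 0.4]
opening: 0.219
grip_force: 0.0
```

Call:
step_arm([
  {"tx":0,"ty":0,"tz":0,"roll":0},
  {"tx":0,"ty":0,"tz":0,"roll":0},
  {"tx":0,"ty":0,"tz":0,"roll":0},
  {"tx":0,"ty":0,"tz":0,"roll":0},
  {"tx":0,"ty":0,"tz":0,"roll":0},
], grip=5)

```text
t: 3.97
eef_pos: [490.8, -39.7, 178.6]
tcp_rot: [-3.142, -0.0, 2.763]
ft_force: [-0.4, -2.0, -1.0]
opening: 0.146
grip_force: 30.0
```

Call:
step_arm([
  {"tx":0,"ty":0,"tz":-3,"roll":0},
  {"tx":0,"ty":0,"tz":-8,"roll":0},
  {"tx":0,"ty":0,"tz":-16,"roll":0},
  {"tx":0,"ty":0,"tz":-26,"roll":0},
  {"tx":0,"ty":0,"tz":-36,"roll":0},
  {"tx":0,"ty":0,"tz":-46,"roll":0},
  {"tx":0,"ty":0,"tz":-52,"roll":0},
  {"tx":0,"ty":0,"tz":-55,"roll":0},
  {"tx":0,"ty":0,"tz":-55,"roll":0},
])

```text
t: 4.72
eef_pos: [490.9, -39.7, 234.3]
tcp_rot: [3.141, 0.001, 2.763]
ft_force: [0.5, 0.4, -5.2]
opening: 0.143
grip_force: 30.0
```

Call:
step_arm([
  {"tx":-2,"ty":-5,"tz":0,"roll":0},
  {"tx":-7,"ty":-20,"tz":0,"roll":0},
  {"tx":-15,"ty":-43,"tz":0,"roll":0},
  {"tx":-25,"ty":-72,"tz":0,"roll":0},
  {"tx":-35,"ty":-101,"tz":0,"roll":0},
  {"tx":-46,"ty":-130,"tz":0,"roll":0},
  {"tx":-56,"ty":-159,"tz":0,"roll":0},
  {"tx":-66,"ty":-188,"tz":0,"roll":0},
  {"tx":-74,"ty":-212,"tz":0,"roll":0},
  {"tx":-80,"ty":-229,"tz":0,"roll":0},
  {"tx":-83,"ty":-238,"tz":0,"roll":0},
  {"tx":-84,"ty":-241,"tz":0,"roll":0},
])

```text
t: 5.72
eef_pos: [479.2, -296.0, 232.8]
tcp_rot: [3.141, -0.001, 2.761]
ft_force: [0.1, -0.1, -5.8]
opening: 0.146
grip_force: 30.0
```

Call:
step_arm([
  {"tx":0,"ty":0,"tz":0,"roll":0},
  {"tx":0,"ty":0,"tz":10,"roll":0},
  {"tx":0,"ty":0,"tz":30,"roll":0},
  {"tx":0,"ty":0,"tz":50,"roll":0},
  {"tx":0,"ty":0,"tz":70,"roll":0},
  {"tx":0,"ty":0,"tz":85,"roll":0},
  {"tx":0,"ty":0,"tz":95,"roll":0},
  {"tx":0,"ty":0,"tz":100,"roll":0},
  {"tx":0,"ty":0,"tz":104,"roll":0},
  {"tx":0,"ty":0,"tz":107,"roll":0},
  {"tx":0,"ty":0,"tz":110,"roll":0},
  {"tx":0,"ty":0,"tz":110,"roll":0},
])

```text
t: 6.72
eef_pos: [479.8, -294.6, 123.6]
tcp_rot: [3.142, 0.0, 2.763]
ft_force: [0.3, 0.6, -5.2]
opening: 0.142
grip_force: 30.0
```

Call:
step_arm([
  {"tx":0,"ty":0,"tz":0.5,"roll":0},
  {"tx":0,"ty":0,"tz":1,"roll":0},
  {"tx":0,"ty":0,"tz":1.5,"roll":0},
  {"tx":0,"ty":0,"tz":1.5,"roll":0},
])

```text
t: 7.05
eef_pos: [479.8, -294.8, 122.4]
tcp_rot: [-3.141, 0.001, 2.763]
ft_force: [-0.7, -0.4, -3.1]
opening: 0.145
grip_force: 30.0
```

Contact has begun, so I release slowly and retreat. After that I look.

Call:
step_arm([
  {"tx":0,"ty":0,"tz":0.5,"roll":0},
  {"tx":0,"ty":0,"tz":0.5,"roll":0},
  {"tx":0,"ty":0,"tz":0.5,"roll":0},
  {"tx":0,"ty":0,"tz":0.5,"roll":0},
  {"tx":0,"ty":0,"tz":0.5,"roll":0},
  {"tx":0,"ty":0,"tz":0.5,"roll":0},
  {"tx":0,"ty":0,"tz":0.5,"roll":0},
  {"tx":0,"ty":0,"tz":0.5,"roll":0},
  {"tx":0,"ty":0,"tz":-15,"roll":0},
  {"tx":0,"ty":0,"tz":-50,"roll":0},
  {"tx":0,"ty":0,"tz":-90,"roll":0},
  {"tx":0,"ty":0,"tz":-120,"roll":0},
], grip=60)

```text
t: 8.05
eef_pos: [479.8, -294.7, 244.7]
tcp_rot: [-3.141, 0.001, 2.763]
ft_force: [-0.9, -0.3, 0.2]
opening: 0.629
grip_force: 0.0
```

```bash
python3 - <<'E'
from go import *
shot("top","t3",(245,125,200,150)); 
d=optics.read_camera("side")["pixels"][150:350,190:390]; cv2.imwrite("pics/s3.png",cv2.resize(d,(600,600),interpolation=cv2.INTER_CUBIC))
E
```

```text
(no output)
```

View pics/t3.png

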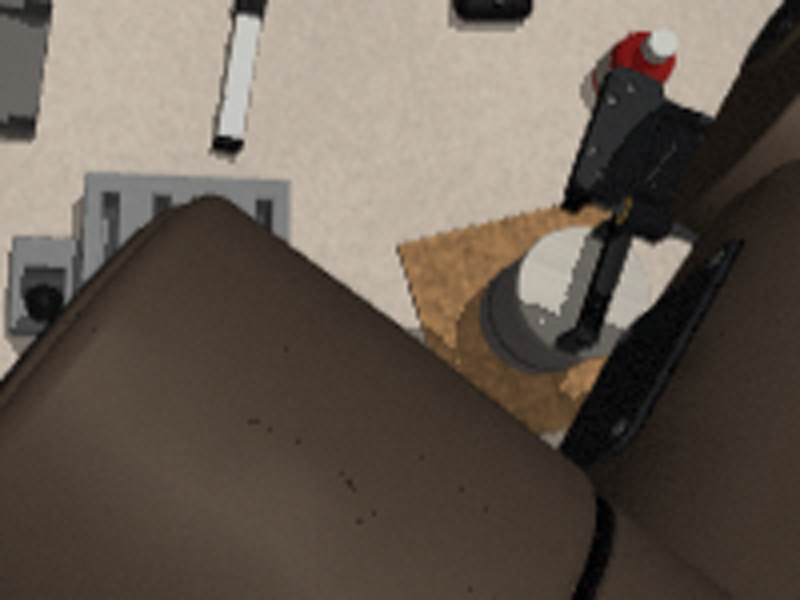

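View pics/s3.png

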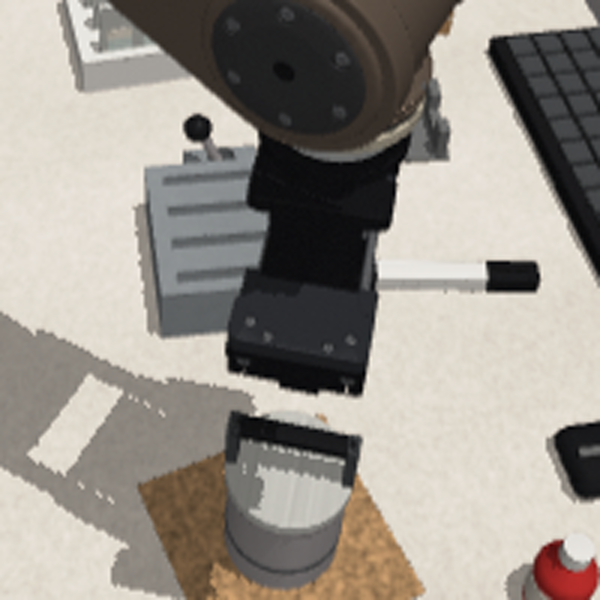

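The canister stands upright on the mat: about (290, 500) in the side crop, with cork all round. Next I refine the dryer and rack poses by fitting their edges in the stored unobstructed crops.

```bash
cat > edge.py <<'E'
from h import *
from scipy.optimize import minimize
def rect(cx,cy,w,h,z): 
    a,b=w/2,h/2; P=[(cx-a,cy-b,z),(cx+a,cy-b,z),(cx+a,cy+b,z),(cx-a,cy+b,z)]; return list(zip(P,P[1:]+P[:1]))
M={"dryer":rect(0,0,150,144,60)+sum([rect(0,y,120,11,60) for y in(-54,-18,18,54)],[]),
"rack":rect(0,0,150,144,42)}
I={"top":("pics/t1.png",145,100),"side":("pics/s1.png",200,120)}
def gm(n,s):
    f,ox,oy=I[n]; g=cv2.GaussianBlur(cv2.imread(f,0).astype(np.float32),(0,0),s)
    return np.hypot(cv2.Sobel(g,5,1,0),cv2.Sobel(g,5,0,1)),ox,oy
def pts(k): return np.concatenate([np.linspace(a,b,40) for a,b in M[k]])
def score(p,k,G):
    L=pts(k); c,s=np.cos(p[2]),np.sin(p[2]); W=np.c_[p[0]+c*L[:,0]-s*L[:,1],p[1]+s*L[:,0]+c*L[:,1],L[:,2]]; t=0
    for n,(g,ox,oy) in G.items():
        K,V=cal(n); q=(K@(V[:3,:3]@W.T+V[:3,3:])); q=q[:2]/q[2]; u=(q.T-[ox,oy]+.5)*4-.5
        t+=cv2.remap(np.minimum(g,np.percentile(g,97)),u[:,:1].astype(np.float32),u[:,1:].astype(np.float32),cv2.INTER_LINEAR).mean()/g.std()
    return -t
def fit(k,x0,cams=("top","side")):
    x=np.array(x0)
    for s in(8,4,2.5):
        G={n:gm(n,s) for n in cams}
        o=minimize(score,x,(k,G),method="Nelder-Mead",options=dict(initial_simplex=x+np.array([[0,0,0],[3,0,0],[0,3,0],[0,0,.02]]))); x=o.x
    return x.round(3),round(o.fun,3)
if __name__=="__main__":
    for k,x0 in(("dryer",(494,-36,-.032)),("rack",(449,279,.067))):
        for c in(("top","side"),("top",),("side",)): print(k,c,fit(k,x0,c))
E
python3 edge.py
```

```text
dryer ('top', 'side') (array([ 4.94908e+02, -3.66500e+01, -3.60000e-02]), np.float64(-2.879))
dryer ('top',) (array([ 4.96046e+02, -3.61590e+01, -3.40000e-02]), np.float64(-1.805))
dryer ('side',) (array([ 4.94009e+02, -3.78190e+01, -3.00000e-02]), np.float64(-1.229))
rack ('top', 'side') (array([4.50550e+02, 2.75674e+02, 6.60000e-02]), np.float64(-3.463))
rack ('top',) (array([4.51872e+02, 2.75421e+02, 6.20000e-02]), np.float64(-2.357))
rack ('side',) (array([4.48421e+02, 2.79789e+02, 6.90000e-02]), np.float64(-1.626))
```

```bash
python3 - <<'E'
from go import *
r=np.pi+.066; d=np.pi-.034
plan([(480,-30,245,3.0),(454,222.6,150,r),(454,222.6,63,r),(454,222.6,172,r),(480,70,172,np.pi),(493.2,-90.7,172,d)])
E
```

```text
t 8.15 at [ 481.04 -295.63  246.99    2.76] op 60.0 F [ 0.1 -0.9  0.3]
[480. -30. 245.   3.] -> tx 99.2 ty 246.4 tz 2.0 roll -0.237
[454.  222.6 150.    3.2] -> tx 61.4 ty 246.4 tz 95.0 roll -0.208
[454.  222.6  63.    3.2] -> tx -0.0 ty 0.0 tz 87.0 roll -0.000
[454.  222.6 172.    3.2] -> tx -0.0 ty 0.0 tz -109.0 roll -0.000
[480.   70.  172.    3.1] -> tx -15.9 ty -154.0 tz -0.0 roll 0.066
[493.2 -90.7 172.    3.1] -> tx -13.2 ty -160.7 tz -0.0 roll 0.034
```

Call:
step_arm([
  {"tx":99,"ty":246,"tz":0,"roll":-0.237},
  {"tx":99,"ty":246,"tz":0,"roll":-0.237},
  {"tx":99,"ty":246,"tz":0,"roll":-0.237},
  {"tx":99,"ty":246,"tz":0,"roll":-0.237},
  {"tx":99,"ty":246,"tz":0,"roll":-0.237},
  {"tx":99,"ty":246,"tz":0,"roll":-0.237},
  {"tx":99,"ty":246,"tz":0,"roll":-0.237},
  {"tx":99,"ty":246,"tz":0,"roll":-0.237},
  {"tx":99,"ty":246,"tz":0,"roll":-0.237},
  {"tx":99,"ty":246,"tz":0,"roll":-0.237},
], grip=24)

```text
t: 8.98
eef_pos: [478.7, -30.1, 241.7]
tcp_rot: [-3.141, -0.0, 3.0]
ft_force: [-0.6, 1.3, -0.2]
opening: 0.255
grip_force: 0.0
```

Call:
step_arm([
  {"tx":61,"ty":246,"tz":95,"roll":-0.208},
  {"tx":61,"ty":246,"tz":95,"roll":-0.208},
  {"tx":61,"ty":246,"tz":95,"roll":-0.208},
  {"tx":61,"ty":246,"tz":95,"roll":-0.208},
  {"tx":61,"ty":246,"tz":95,"roll":-0.208},
  {"tx":61,"ty":246,"tz":95,"roll":-0.208},
  {"tx":61,"ty":246,"tz":95,"roll":-0.208},
  {"tx":61,"ty":246,"tz":95,"roll":-0.208},
  {"tx":61,"ty":246,"tz":95,"roll":-0.208},
  {"tx":61,"ty":246,"tz":95,"roll":-0.208},
  {"tx":61,"ty":246,"tz":95,"roll":-0.208},
])

```text
t: 9.9
eef_pos: [453.7, 221.3, 147.5]
tcp_rot: [3.142, 0.001, -3.077]
ft_force: [0.4, 0.2, 0.2]
opening: 0.253
grip_force: 0.0
```

```bash
python3 - <<'E'
from go import *
r=np.pi+.066
plan([(454,222.6,150,r)])
t=optics.read_camera("top")["pixels"][175:250,140:240]; s=optics.read_camera("side")["pixels"][75:175,200:300]
R=lambda p:cv2.resize(p,None,fx=4,fy=4,interpolation=cv2.INTER_CUBIC)
c=np.zeros((400,800,3),np.uint8); c[:300,:400]=R(t); c[:,400:]=R(s); cv2.imwrite("pics/c4.png",c)
E
```

```text
t 9.9 at [453.74 221.3  147.46  -3.08] op 24.1 F [0.4 0.2 0.2]
[454.  222.6 150.    3.2] -> tx -0.3 ty 1.3 tz -2.5 roll -0.002
```

View pics/c4.png

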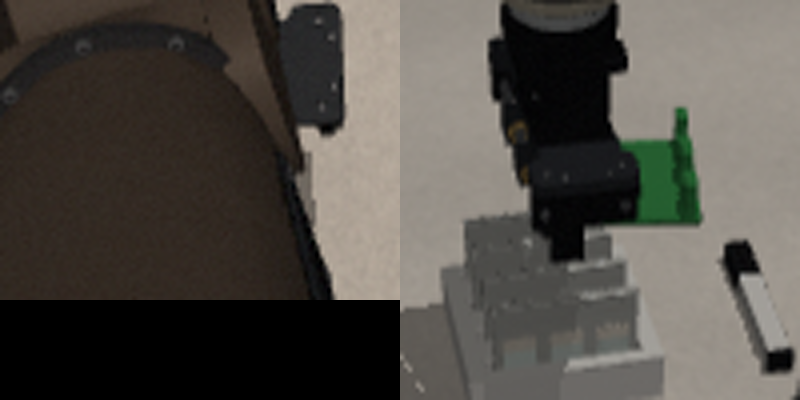

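```bash
python3 - <<'E'
from go import *
for a in[(488,309),(636,288)]: print(ray("side",((a[0]-399.5)/4+199.5,(a[1]+.5)/4+74.5),97).round(1))
print("finger tip",ray("side",((567-399.5)/4+199.5,(262.5)/4+74.5),147.5).round(1))
E
```

```text
[397.2 220.6  97. ]
[508.3 230.1  97. ]
finger tip [453.7 203.3 147.5]
```

Call:
step_arm([
  {"tx":0,"ty":1,"tz":25,"roll":0},
  {"tx":0,"ty":1,"tz":50,"roll":0},
  {"tx":0,"ty":1,"tz":70,"roll":0},
  {"tx":0,"ty":1,"tz":80,"roll":0},
  {"tx":0,"ty":1,"tz":84,"roll":0},
  {"tx":0,"ty":1,"tz":84,"roll":0},
])

```text
t: 10.5
eef_pos: [453.1, 223.3, 62.9]
tcp_rot: [-3.141, -0.001, -3.076]
ft_force: [-0.6, -1.1, 0.1]
opening: 0.254
grip_force: 0.0
```

Call:
step_arm([
  {"tx":0,"ty":0,"tz":0,"roll":0},
  {"tx":0,"ty":0,"tz":0,"roll":0},
  {"tx":0,"ty":0,"tz":0,"roll":0},
  {"tx":0,"ty":0,"tz":0,"roll":0},
  {"tx":0,"ty":0,"tz":0,"roll":0},
  {"tx":0,"ty":0,"tz":0,"roll":0},
], grip=2)

```text
t: 11.0
eef_pos: [453.4, 225.2, 64.0]
tcp_rot: [3.139, 0.002, -3.076]
ft_force: [-2.1, 14.3, -0.1]
opening: 0.085
grip_force: 29.8
```

Call:
step_arm([
  {"tx":0,"ty":0,"tz":-5,"roll":0},
  {"tx":0,"ty":0,"tz":-20,"roll":0},
  {"tx":0,"ty":0,"tz":-45,"roll":0},
  {"tx":0,"ty":0,"tz":-75,"roll":0},
  {"tx":0,"ty":0,"tz":-100,"roll":0},
  {"tx":0,"ty":0,"tz":-110,"roll":0},
  {"tx":0,"ty":0,"tz":-110,"roll":0},
])

```text
t: 11.58
eef_pos: [453.7, 224.0, 175.4]
tcp_rot: [3.14, 0.004, -3.075]
ft_force: [0.1, 0.5, -1.2]
opening: 0.086
grip_force: 30.0
```

Call:
step_arm([
  {"tx":-8,"ty":-77,"tz":0,"roll":0.03},
  {"tx":-16,"ty":-154,"tz":0,"roll":0.066},
  {"tx":-16,"ty":-154,"tz":0,"roll":0.066},
  {"tx":-16,"ty":-154,"tz":0,"roll":0.066},
  {"tx":-16,"ty":-154,"tz":0,"roll":0.066},
  {"tx":-16,"ty":-154,"tz":0,"roll":0.066},
  {"tx":-16,"ty":-154,"tz":0,"roll":0.066},
])

```text
t: 12.17
eef_pos: [478.7, 71.2, 172.1]
tcp_rot: [3.141, -0.002, 3.141]
ft_force: [-0.0, -0.6, -0.9]
opening: 0.084
grip_force: 30.0
```

Call:
step_arm([
  {"tx":-13,"ty":-162,"tz":0,"roll":0.034},
  {"tx":-13,"ty":-162,"tz":0,"roll":0.034},
  {"tx":-13,"ty":-162,"tz":0,"roll":0.034},
  {"tx":-13,"ty":-162,"tz":0,"roll":0.034},
  {"tx":-13,"ty":-162,"tz":0,"roll":0.034},
  {"tx":-13,"ty":-162,"tz":0,"roll":0.034},
  {"tx":-13,"ty":-162,"tz":20,"roll":0.034},
  {"tx":-13,"ty":-162,"tz":40,"roll":0.034},
  {"tx":-13,"ty":-162,"tz":48,"roll":0.034},
  {"tx":-13,"ty":-162,"tz":48,"roll":0.034},
  {"tx":-13,"ty":-162,"tz":48,"roll":0.034},
])

```text
t: 13.08
eef_pos: [492.3, -89.8, 125.2]
tcp_rot: [3.141, -0.001, 3.109]
ft_force: [-0.5, 0.4, -1.2]
opening: 0.083
grip_force: 30.0
```

```bash
python3 - <<'E'
from go import *
d=np.pi-.034
plan([(493.2,-90.7,125,d)])
t=optics.read_camera("top")["pixels"][155:255,240:340]; s=optics.read_camera("side")["pixels"][175:275,220:320]
R=lambda p:cv2.resize(p,None,fx=4,fy=4,interpolation=cv2.INTER_CUBIC)
cv2.imwrite("pics/c5.png",np.hstack([R(t),R(s)]))
E
```

```text
t 13.08 at [492.28 -89.76 125.18   3.11] op 7.9 F [-0.5  0.4 -1.2]
[493.2 -90.7 125.    3.1] -> tx -0.9 ty -0.9 tz 0.2 roll 0.002
```

View pics/c5.png

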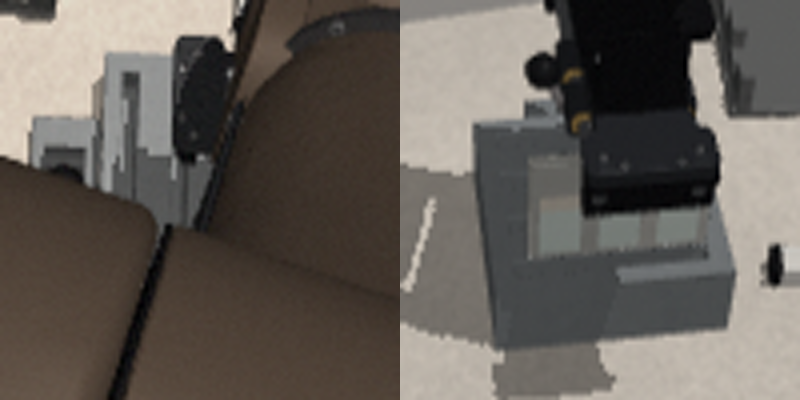

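```bash
python3 - <<'E'
from go import *
c,s=np.cos(-.034),np.sin(-.034)
P=lambda u,v:((u-399.5)/4+219.5,(v+.5)/4+174.5)
for lx in(-55,55):
    w=[492.3+c*lx+s*4,-89.8+s*lx-c*4,73.7]; q=proj("side",w); print("pred crop",(q[0]-219.5)*4+399.5,(q[1]-174.5)*4-.5)
for uv in((528,259),(712,250)): print(ray("side",P(*uv),73.7))
# dryer near edge corners as seen now
for uv in((496,279),(735,262)): print(ray("side",P(*uv),60))
E
```

```text
pred crop 524.4011095276587 257.2100035866289
pred crop 701.7099291757766 241.58407237783854
[439.16215665 -93.6086383   73.7       ]
[ 551.92936682 -103.02818091   73.7       ]
[419.18327269 -95.43317405  60.        ]
[ 567.62581894 -103.85380088   60.        ]
```

Call:
step_arm([
  {"tx":-0.5,"ty":-1,"tz":4,"roll":0},
  {"tx":-0.5,"ty":-1,"tz":8,"roll":0},
  {"tx":-0.5,"ty":-1,"tz":11,"roll":0},
  {"tx":-0.5,"ty":-1,"tz":13,"roll":0},
  {"tx":-0.5,"ty":-1,"tz":14,"roll":0},
  {"tx":-0.5,"ty":-1,"tz":15,"roll":0},
  {"tx":-0.5,"ty":-1,"tz":16,"roll":0},
  {"tx":-0.5,"ty":-1,"tz":16,"roll":0},
])

```text
t: 13.85
eef_pos: [492.8, -92.0, 111.4]
tcp_rot: [-3.141, 0.002, 3.108]
ft_force: [-10.3, 2.5, 34.1]
opening: 0.081
grip_force: 30.0
```

```bash
python3 - <<'E'
from go import *
plan([]); print(env.state()["moment"])
s=optics.read_camera("side")["pixels"][205:255,240:310]; cv2.imwrite("pics/c6.png",cv2.resize(s,None,fx=11,fy=11,interpolation=cv2.INTER_CUBIC))
E
```

```text
t 13.85 at [492.82 -92.01 111.43   3.11] op 7.7 F [-10.3   2.5  34.1]
[ 0.58548561  1.67268758 -0.06755482]
```

View pics/c6.png

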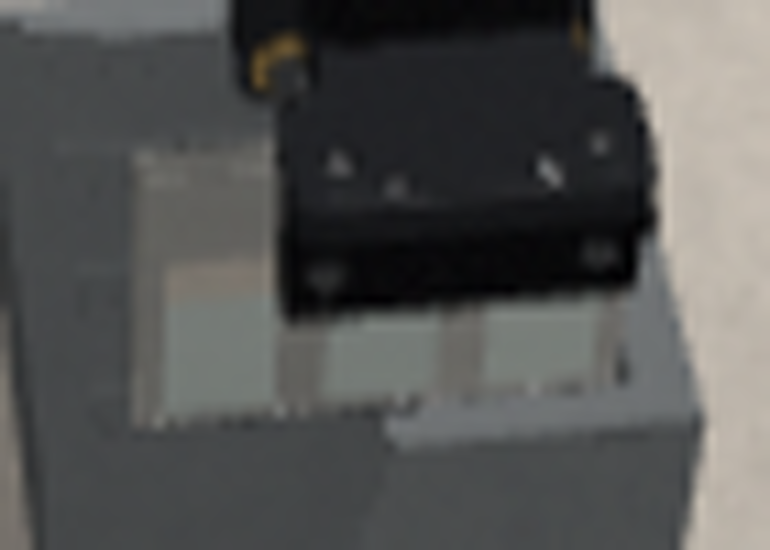

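```bash
python3 - <<'E'
from go import *
P=lambda u,v:(239.5+(u+.5)/11,204.5+(v+.5)/11)
for n,uv in dict(bl=(137,426),br=(622,383),e1=(395,447),e2=(700,420),slotdark=(622,362)).items(): print(n,ray("side",P(*uv),60).round(1))
t=-.034;R=np.array([[np.cos(t),-np.sin(t)],[np.sin(t),np.cos(t)]])
for l in((-60,-59.5),(60,-59.5),(60,-48.5),(-55,-58),(55,-58),(75,-72),(-75,-72)):
  w=R@l+[494,-37.3]; q=proj("side",[*w,60]); print(l,w.round(1),((q-[239.5,204.5])*11-.5).round(0))
E
```

```text
bl [440.  -95.1  60. ]
br [550.2 -98.9  60. ]
e1 [ 496.  -109.2   60. ]
e2 [ 565.2 -111.7   60. ]
slotdark [551.6 -93.   60. ]
(-60, -59.5) [432.  -94.7] [101. 429.]
(60, -59.5) [551.9 -98.8] [629. 382.]
(60, -48.5) [552.3 -87.8] [620. 344.]
(-55, -58) [437.1 -93.4] [123. 422.]
(55, -58) [547.  -97.1] [606. 379.]
(75, -72) [ 566.5 -111.8] [706. 420.]
(-75, -72) [ 416.6 -106.7] [ 40. 480.]
```

Call:
step_arm([
  {"tx":0,"ty":0,"tz":-4,"roll":0},
  {"tx":2,"ty":1.7,"tz":-4,"roll":0},
  {"tx":2,"ty":1.7,"tz":-3,"roll":0},
  {"tx":2,"ty":1.7,"tz":-2,"roll":0},
  {"tx":2,"ty":1.7,"tz":-1,"roll":0},
  {"tx":2,"ty":1.7,"tz":0,"roll":0},
  {"tx":2,"ty":1.7,"tz":1,"roll":0},
  {"tx":2,"ty":1.7,"tz":1,"roll":0},
])

```text
t: 14.57
eef_pos: [490.6, -90.2, 107.7]
tcp_rot: [3.141, -0.001, 3.108]
ft_force: [-0.3, 0.1, -0.6]
opening: 0.086
grip_force: 30.0
```

It has entered the slot. I push down to the floor.

Call:
step_arm([
  {"tx":0,"ty":0,"tz":5,"roll":0},
  {"tx":0,"ty":0,"tz":10,"roll":0},
  {"tx":0,"ty":0,"tz":15,"roll":0},
  {"tx":0,"ty":0,"tz":20,"roll":0},
  {"tx":0,"ty":0,"tz":25,"roll":0},
  {"tx":0,"ty":0,"tz":30,"roll":0},
  {"tx":0,"ty":0,"tz":34,"roll":0},
  {"tx":0,"ty":0,"tz":36,"roll":0},
  {"tx":0,"ty":0,"tz":38,"roll":0},
  {"tx":0,"ty":0,"tz":39,"roll":0},
  {"tx":0,"ty":0,"tz":39,"roll":0},
])

```text
t: 15.48
eef_pos: [490.6, -90.2, 69.7]
tcp_rot: [-3.142, 0.0, 3.108]
ft_force: [-3.7, 1.3, 6.7]
opening: 0.081
grip_force: 30.0
```

Call:
step_arm([
  {"tx":0,"ty":0,"tz":0,"roll":0},
  {"tx":0,"ty":0,"tz":0,"roll":0},
  {"tx":0,"ty":0,"tz":0,"roll":0},
  {"tx":0,"ty":0,"tz":-5,"roll":0},
  {"tx":0,"ty":0,"tz":-25,"roll":0},
  {"tx":0,"ty":0,"tz":-60,"roll":0},
  {"tx":0,"ty":0,"tz":-90,"roll":0},
  {"tx":0,"ty":0,"tz":-90,"roll":0},
], grip=22)

```text
t: 16.15
eef_pos: [492.6, -90.7, 164.2]
tcp_rot: [-3.14, 0.007, 3.108]
ft_force: [0.9, 0.7, 0.7]
opening: 0.23
grip_force: 0.0
```

```bash
python3 - <<'E'
from go import *
r=np.pi+.067; d=np.pi-.033
plan([(451.7,262.7,150,r),(451.7,262.7,63.5,r),(451.7,262.7,172,r),(491.8,-54.2,172,d),(491.8,-54.2,69.5,d),(491.8,-54.2,160,d),(449.3,298.5,150,r)],start=[490.6,-90.2,159.5,d])
plan([])
E
```

```text
t 16.15 at [490.6  -90.2  159.5    3.11] op 21.9 F [0.9 0.7 0.7]
[451.7 262.7 150.    3.2] -> tx 50.5 ty 351.4 tz 9.5 roll -0.100
[451.7 262.7  63.5   3.2] -> tx -0.0 ty 0.0 tz 86.5 roll -0.000
[451.7 262.7 172.    3.2] -> tx -0.0 ty 0.0 tz -108.5 roll -0.000
[491.8 -54.2 172.    3.1] -> tx -18.8 ty -318.9 tz -0.0 roll 0.100
[491.8 -54.2  69.5   3.1] -> tx 0.0 ty 0.0 tz 102.5 roll -0.000
[491.8 -54.2 160.    3.1] -> tx 0.0 ty 0.0 tz -90.5 roll -0.000
[449.3 298.5 150.    3.2] -> tx 54.1 ty 351.1 tz 10.0 roll -0.100
t 16.15 at [492.64 -90.71 164.17   3.11] op 21.9 F [0.9 0.7 0.7]
```

Call:
step_arm([
  {"tx":50,"ty":351,"tz":6,"roll":-0.1},
  {"tx":50,"ty":351,"tz":6,"roll":-0.1},
  {"tx":50,"ty":351,"tz":6,"roll":-0.1},
  {"tx":50,"ty":351,"tz":6,"roll":-0.1},
  {"tx":50,"ty":351,"tz":6,"roll":-0.1},
  {"tx":50,"ty":351,"tz":6,"roll":-0.1},
  {"tx":50,"ty":351,"tz":6,"roll":-0.1},
  {"tx":50,"ty":351,"tz":6,"roll":-0.1},
  {"tx":50,"ty":351,"tz":6,"roll":-0.1},
  {"tx":50,"ty":351,"tz":6,"roll":-0.1},
  {"tx":50,"ty":351,"tz":6,"roll":-0.1},
  {"tx":50,"ty":351,"tz":6,"roll":-0.1},
])

```text
t: 17.15
eef_pos: [452.4, 261.8, 152.9]
tcp_rot: [-3.141, -0.001, -3.075]
ft_force: [-0.1, -0.4, 0.4]
opening: 0.229
grip_force: 0.0
```

Call:
step_arm([
  {"tx":0,"ty":0,"tz":0,"roll":0},
  {"tx":0,"ty":0,"tz":0,"roll":0},
])

```text
t: 17.32
eef_pos: [452.9, 261.3, 153.2]
tcp_rot: [3.142, -0.0, -3.077]
ft_force: [0.9, -0.8, 0.7]
opening: 0.23
grip_force: 0.0
```

Call:
step_arm([
  {"tx":1,"ty":1.3,"tz":25,"roll":0},
  {"tx":1,"ty":1.3,"tz":50,"roll":0},
  {"tx":1,"ty":1.3,"tz":70,"roll":0},
  {"tx":1,"ty":1.3,"tz":84,"roll":0},
  {"tx":1,"ty":1.3,"tz":89.5,"roll":0},
  {"tx":1,"ty":1.3,"tz":89.5,"roll":0},
])

```text
t: 17.82
eef_pos: [451.4, 262.7, 62.8]
tcp_rot: [-3.141, -0.002, -3.077]
ft_force: [0.2, 0.4, -0.3]
opening: 0.233
grip_force: 0.0
```

Call:
step_arm([
  {"tx":0,"ty":0,"tz":0,"roll":0},
  {"tx":0,"ty":0,"tz":0,"roll":0},
  {"tx":0,"ty":0,"tz":0,"roll":0},
  {"tx":0,"ty":0,"tz":0,"roll":0},
  {"tx":0,"ty":0,"tz":0,"roll":0},
  {"tx":0,"ty":0,"tz":0,"roll":0},
], grip=2)

```text
t: 18.32
eef_pos: [452.0, 263.7, 64.6]
tcp_rot: [3.141, 0.002, -3.075]
ft_force: [0.4, -1.8, 7.1]
opening: 0.088
grip_force: 30.0
```

Call:
step_arm([
  {"tx":0,"ty":0,"tz":-5,"roll":0},
  {"tx":0,"ty":0,"tz":-20,"roll":0},
  {"tx":0,"ty":0,"tz":-45,"roll":0},
  {"tx":0,"ty":0,"tz":-75,"roll":0},
  {"tx":0,"ty":0,"tz":-100,"roll":0},
  {"tx":0,"ty":0,"tz":-110,"roll":0},
  {"tx":0,"ty":0,"tz":-110,"roll":0},
  {"tx":0,"ty":0,"tz":-110,"roll":0},
])

```text
t: 18.98
eef_pos: [451.2, 263.5, 173.2]
tcp_rot: [3.141, 0.0, -3.075]
ft_force: [-0.4, 0.4, -2.8]
opening: 0.08
grip_force: 30.0
```

Call:
step_arm([
  {"tx":-19,"ty":-319,"tz":0,"roll":0.1},
  {"tx":-19,"ty":-319,"tz":0,"roll":0.1},
  {"tx":-19,"ty":-319,"tz":0,"roll":0.1},
  {"tx":-19,"ty":-319,"tz":0,"roll":0.1},
  {"tx":-19,"ty":-319,"tz":0,"roll":0.1},
  {"tx":-19,"ty":-319,"tz":0,"roll":0.1},
  {"tx":-19,"ty":-319,"tz":0,"roll":0.1},
  {"tx":-19,"ty":-319,"tz":0,"roll":0.1},
  {"tx":-19,"ty":-319,"tz":0,"roll":0.1},
  {"tx":-19,"ty":-319,"tz":10,"roll":0.1},
  {"tx":-19,"ty":-319,"tz":30,"roll":0.1},
  {"tx":-19,"ty":-319,"tz":45,"roll":0.1},
])

```text
t: 19.98
eef_pos: [490.6, -53.3, 126.2]
tcp_rot: [3.141, -0.002, 3.107]
ft_force: [-0.4, -0.6, -1.9]
opening: 0.088
grip_force: 30.0
```

Call:
step_arm([
  {"tx":0,"ty":0,"tz":0,"roll":0},
  {"tx":0,"ty":0,"tz":0,"roll":0},
  {"tx":0,"ty":0,"tz":0,"roll":0},
])

```text
t: 20.23
eef_pos: [491.6, -53.2, 128.5]
tcp_rot: [3.141, -0.001, 3.108]
ft_force: [0.3, 0.4, -0.3]
opening: 0.082
grip_force: 30.0
```

Call:
step_arm([
  {"tx":0,"ty":-1,"tz":6,"roll":0},
  {"tx":0,"ty":-1,"tz":12,"roll":0},
  {"tx":0,"ty":-1,"tz":15,"roll":0},
  {"tx":0,"ty":-1,"tz":17,"roll":0},
  {"tx":0,"ty":-1,"tz":19,"roll":0},
  {"tx":0,"ty":-1,"tz":20,"roll":0},
  {"tx":0,"ty":-1,"tz":21,"roll":0},
  {"tx":0,"ty":-1,"tz":21,"roll":0},
])

```text
t: 20.9
eef_pos: [491.5, -54.5, 107.5]
tcp_rot: [3.141, -0.0, 3.108]
ft_force: [1.0, 0.6, -0.6]
opening: 0.082
grip_force: 30.0
```

Call:
step_arm([
  {"tx":0,"ty":0,"tz":6,"roll":0},
  {"tx":0,"ty":0,"tz":12,"roll":0},
  {"tx":0,"ty":0,"tz":18,"roll":0},
  {"tx":0,"ty":0,"tz":24,"roll":0},
  {"tx":0,"ty":0,"tz":30,"roll":0},
  {"tx":0,"ty":0,"tz":34,"roll":0},
  {"tx":0,"ty":0,"tz":36,"roll":0},
  {"tx":0,"ty":0,"tz":38,"roll":0},
  {"tx":0,"ty":0,"tz":38.5,"roll":0},
  {"tx":0,"ty":0,"tz":38.5,"roll":0},
])

```text
t: 21.73
eef_pos: [491.4, -54.5, 70.4]
tcp_rot: [-3.142, 0.001, 3.108]
ft_force: [-6.4, 1.4, 20.8]
opening: 0.087
grip_force: 30.0
```

Call:
step_arm([
  {"tx":0,"ty":0,"tz":0,"roll":0},
  {"tx":0,"ty":0,"tz":0,"roll":0},
  {"tx":0,"ty":0,"tz":0,"roll":0},
  {"tx":0,"ty":0,"tz":-5,"roll":0},
  {"tx":0,"ty":0,"tz":-25,"roll":0},
  {"tx":0,"ty":0,"tz":-60,"roll":0},
  {"tx":0,"ty":0,"tz":-90,"roll":0},
  {"tx":0,"ty":0,"tz":-90,"roll":0},
], grip=22)

```text
t: 22.4
eef_pos: [493.5, -54.9, 164.0]
tcp_rot: [-3.14, 0.007, 3.108]
ft_force: [1.2, -0.3, 1.0]
opening: 0.231
grip_force: 0.0
```

Call:
step_arm([
  {"tx":54,"ty":352,"tz":8,"roll":-0.1},
  {"tx":54,"ty":352,"tz":8,"roll":-0.1},
  {"tx":54,"ty":352,"tz":8,"roll":-0.1},
  {"tx":54,"ty":352,"tz":8,"roll":-0.1},
  {"tx":54,"ty":352,"tz":8,"roll":-0.1},
  {"tx":54,"ty":352,"tz":8,"roll":-0.1},
  {"tx":54,"ty":352,"tz":8,"roll":-0.1},
  {"tx":54,"ty":352,"tz":8,"roll":-0.1},
  {"tx":54,"ty":352,"tz":8,"roll":-0.1},
  {"tx":54,"ty":352,"tz":8,"roll":-0.1},
  {"tx":54,"ty":352,"tz":8,"roll":-0.1},
  {"tx":54,"ty":352,"tz":8,"roll":-0.1},
])

```text
t: 23.4
eef_pos: [449.3, 298.6, 150.8]
tcp_rot: [-3.141, -0.001, -3.075]
ft_force: [-0.2, -0.0, 0.6]
opening: 0.232
grip_force: 0.0
```

Call:
step_arm([
  {"tx":0,"ty":0,"tz":0,"roll":0},
  {"tx":0,"ty":0,"tz":0,"roll":0},
])

```text
t: 23.57
eef_pos: [449.8, 298.1, 151.2]
tcp_rot: [-3.142, -0.0, -3.077]
ft_force: [0.5, 0.4, 0.0]
opening: 0.228
grip_force: 0.0
```

Call:
step_arm([
  {"tx":0.5,"ty":1,"tz":25,"roll":0},
  {"tx":0.5,"ty":1,"tz":50,"roll":0},
  {"tx":0.5,"ty":1,"tz":70,"roll":0},
  {"tx":0.5,"ty":1,"tz":82,"roll":0},
  {"tx":0.5,"ty":1,"tz":87.5,"roll":0},
  {"tx":0.5,"ty":1,"tz":87.5,"roll":0},
])

```text
t: 24.07
eef_pos: [448.8, 299.3, 62.8]
tcp_rot: [-3.141, -0.002, -3.077]
ft_force: [-0.3, 0.3, 0.4]
opening: 0.234
grip_force: 0.0
```

Call:
step_arm([
  {"tx":0,"ty":0,"tz":0,"roll":0},
  {"tx":0,"ty":0,"tz":0,"roll":0},
  {"tx":0,"ty":0,"tz":0,"roll":0},
  {"tx":0,"ty":0,"tz":0,"roll":0},
  {"tx":0,"ty":0,"tz":0,"roll":0},
  {"tx":0,"ty":0,"tz":0,"roll":0},
], grip=2)

```text
t: 24.57
eef_pos: [449.3, 300.2, 64.5]
tcp_rot: [3.141, 0.002, -3.075]
ft_force: [0.1, -2.8, 6.6]
opening: 0.083
grip_force: 30.0
```

Call:
step_arm([
  {"tx":0,"ty":0,"tz":-5,"roll":0},
  {"tx":0,"ty":0,"tz":-20,"roll":0},
  {"tx":0,"ty":0,"tz":-45,"roll":0},
  {"tx":0,"ty":0,"tz":-75,"roll":0},
  {"tx":0,"ty":0,"tz":-100,"roll":0},
  {"tx":0,"ty":0,"tz":-110,"roll":0},
  {"tx":0,"ty":0,"tz":-110,"roll":0},
  {"tx":0,"ty":0,"tz":-110,"roll":0},
])

```text
t: 25.23
eef_pos: [448.6, 300.0, 173.2]
tcp_rot: [3.142, 0.0, -3.075]
ft_force: [0.2, 0.4, -1.5]
opening: 0.085
grip_force: 30.0
```

Call:
step_arm([
  {"tx":-23,"ty":-320.5,"tz":0,"roll":0.1},
  {"tx":-23,"ty":-320.5,"tz":0,"roll":0.1},
  {"tx":-23,"ty":-320.5,"tz":0,"roll":0.1},
  {"tx":-23,"ty":-320.5,"tz":0,"roll":0.1},
  {"tx":-23,"ty":-320.5,"tz":0,"roll":0.1},
  {"tx":-23,"ty":-320.5,"tz":0,"roll":0.1},
  {"tx":-23,"ty":-320.5,"tz":0,"roll":0.1},
  {"tx":-23,"ty":-320.5,"tz":0,"roll":0.1},
  {"tx":-23,"ty":-320.5,"tz":0,"roll":0.1},
  {"tx":-23,"ty":-320.5,"tz":10,"roll":0.1},
  {"tx":-23,"ty":-320.5,"tz":30,"roll":0.1},
  {"tx":-23,"ty":-320.5,"tz":45,"roll":0.1},
])

```text
t: 26.23
eef_pos: [492.1, -18.0, 126.3]
tcp_rot: [3.141, -0.002, 3.107]
ft_force: [-0.0, 0.3, -1.1]
opening: 0.081
grip_force: 30.0
```

Call:
step_arm([
  {"tx":0,"ty":0,"tz":0,"roll":0},
  {"tx":0,"ty":0,"tz":0,"roll":0},
  {"tx":0,"ty":0,"tz":0,"roll":0},
])

```text
t: 26.48
eef_pos: [493.0, -17.9, 128.5]
tcp_rot: [3.141, -0.001, 3.108]
ft_force: [0.3, 0.1, -2.0]
opening: 0.084
grip_force: 30.0
```

Call:
step_arm([
  {"tx":0,"ty":-0.4,"tz":6,"roll":0},
  {"tx":0,"ty":-0.4,"tz":12,"roll":0},
  {"tx":0,"ty":-0.4,"tz":15,"roll":0},
  {"tx":0,"ty":-0.4,"tz":17,"roll":0},
  {"tx":0,"ty":-0.4,"tz":19,"roll":0},
  {"tx":0,"ty":-0.4,"tz":20,"roll":0},
  {"tx":0,"ty":-0.4,"tz":21,"roll":0},
  {"tx":0,"ty":-0.4,"tz":21,"roll":0},
])

```text
t: 27.15
eef_pos: [493.1, -18.6, 107.6]
tcp_rot: [3.141, 0.0, 3.108]
ft_force: [-0.1, -0.1, -0.5]
opening: 0.083
grip_force: 30.0
```

Call:
step_arm([
  {"tx":0,"ty":0,"tz":6,"roll":0},
  {"tx":0,"ty":0,"tz":12,"roll":0},
  {"tx":0,"ty":0,"tz":18,"roll":0},
  {"tx":0,"ty":0,"tz":24,"roll":0},
  {"tx":0,"ty":0,"tz":30,"roll":0},
  {"tx":0,"ty":0,"tz":34,"roll":0},
  {"tx":0,"ty":0,"tz":36,"roll":0},
  {"tx":0,"ty":0,"tz":38,"roll":0},
  {"tx":0,"ty":0,"tz":38.5,"roll":0},
  {"tx":0,"ty":0,"tz":38.5,"roll":0},
])

```text
t: 27.98
eef_pos: [492.9, -18.5, 70.4]
tcp_rot: [-3.142, 0.001, 3.108]
ft_force: [-7.1, 0.7, 20.3]
opening: 0.084
grip_force: 30.0
```

Call:
step_arm([
  {"tx":0,"ty":0,"tz":0,"roll":0},
  {"tx":0,"ty":0,"tz":0,"roll":0},
  {"tx":0,"ty":0,"tz":0,"roll":0},
  {"tx":0,"ty":0,"tz":-5,"roll":0},
  {"tx":0,"ty":0,"tz":-25,"roll":0},
  {"tx":0,"ty":0,"tz":-60,"roll":0},
  {"tx":0,"ty":0,"tz":-90,"roll":0},
  {"tx":0,"ty":0,"tz":-90,"roll":0},
], grip=22)

```text
t: 28.65
eef_pos: [495.0, -18.8, 164.0]
tcp_rot: [-3.141, 0.007, 3.108]
ft_force: [0.6, 0.1, 2.0]
opening: 0.23
grip_force: 0.0
```

Call:
step_arm([
  {"tx":58,"ty":353,"tz":8,"roll":-0.1},
  {"tx":58,"ty":353,"tz":8,"roll":-0.1},
  {"tx":58,"ty":353,"tz":8,"roll":-0.1},
  {"tx":58,"ty":353,"tz":8,"roll":-0.1},
  {"tx":58,"ty":353,"tz":8,"roll":-0.1},
  {"tx":58,"ty":353,"tz":8,"roll":-0.1},
  {"tx":58,"ty":353,"tz":8,"roll":-0.1},
  {"tx":58,"ty":353,"tz":8,"roll":-0.1},
  {"tx":58,"ty":353,"tz":8,"roll":-0.1},
  {"tx":58,"ty":353,"tz":8,"roll":-0.1},
  {"tx":58,"ty":353,"tz":8,"roll":-0.1},
  {"tx":58,"ty":353,"tz":8,"roll":-0.1},
])

```text
t: 29.65
eef_pos: [446.8, 335.6, 150.7]
tcp_rot: [-3.141, -0.001, -3.075]
ft_force: [0.2, -0.2, 0.4]
opening: 0.23
grip_force: 0.0
```

Call:
step_arm([
  {"tx":0,"ty":0,"tz":0,"roll":0},
  {"tx":0,"ty":0,"tz":0,"roll":0},
])

```text
t: 29.82
eef_pos: [447.4, 335.1, 151.2]
tcp_rot: [-3.142, 0.0, -3.077]
ft_force: [0.3, -0.9, 0.5]
opening: 0.233
grip_force: 0.0
```

Call:
step_arm([
  {"tx":0.5,"ty":0.5,"tz":25,"roll":0},
  {"tx":0.5,"ty":0.5,"tz":50,"roll":0},
  {"tx":0.5,"ty":0.5,"tz":70,"roll":0},
  {"tx":0.5,"ty":0.5,"tz":82,"roll":0},
  {"tx":0.5,"ty":0.5,"tz":87.5,"roll":0},
  {"tx":0.5,"ty":0.5,"tz":87.5,"roll":0},
])

```text
t: 30.32
eef_pos: [446.4, 335.8, 62.8]
tcp_rot: [-3.141, -0.002, -3.077]
ft_force: [0.0, 0.3, -0.5]
opening: 0.233
grip_force: 0.0
```

Call:
step_arm([
  {"tx":0,"ty":0,"tz":0,"roll":0},
  {"tx":0,"ty":0,"tz":0,"roll":0},
  {"tx":0,"ty":0,"tz":0,"roll":0},
  {"tx":0,"ty":0,"tz":0,"roll":0},
  {"tx":0,"ty":0,"tz":0,"roll":0},
  {"tx":0,"ty":0,"tz":0,"roll":0},
], grip=2)

```text
t: 30.82
eef_pos: [446.9, 336.8, 64.6]
tcp_rot: [3.141, 0.001, -3.075]
ft_force: [0.9, -1.5, 6.4]
opening: 0.079
grip_force: 30.0
```

Call:
step_arm([
  {"tx":0,"ty":0,"tz":-5,"roll":0},
  {"tx":0,"ty":0,"tz":-20,"roll":0},
  {"tx":0,"ty":0,"tz":-45,"roll":0},
  {"tx":0,"ty":0,"tz":-75,"roll":0},
  {"tx":0,"ty":0,"tz":-100,"roll":0},
  {"tx":0,"ty":0,"tz":-110,"roll":0},
  {"tx":0,"ty":0,"tz":-110,"roll":0},
  {"tx":0,"ty":0,"tz":-110,"roll":0},
])

```text
t: 31.48
eef_pos: [446.2, 336.5, 173.2]
tcp_rot: [3.142, -0.0, -3.075]
ft_force: [0.4, 0.4, -1.3]
opening: 0.081
grip_force: 30.0
```

Call:
step_arm([
  {"tx":-27,"ty":-321.4,"tz":0,"roll":0.1},
  {"tx":-27,"ty":-321.4,"tz":0,"roll":0.1},
  {"tx":-27,"ty":-321.4,"tz":0,"roll":0.1},
  {"tx":-27,"ty":-321.4,"tz":0,"roll":0.1},
  {"tx":-27,"ty":-321.4,"tz":0,"roll":0.1},
  {"tx":-27,"ty":-321.4,"tz":0,"roll":0.1},
  {"tx":-27,"ty":-321.4,"tz":0,"roll":0.1},
  {"tx":-27,"ty":-321.4,"tz":0,"roll":0.1},
  {"tx":-27,"ty":-321.4,"tz":0,"roll":0.1},
  {"tx":-27,"ty":-321.4,"tz":10,"roll":0.1},
  {"tx":-27,"ty":-321.4,"tz":30,"roll":0.1},
  {"tx":-27,"ty":-321.4,"tz":45,"roll":0.1},
])

```text
t: 32.48
eef_pos: [493.7, 17.8, 126.3]
tcp_rot: [3.141, -0.002, 3.107]
ft_force: [-0.4, -0.3, -1.9]
opening: 0.083
grip_force: 30.0
```

Call:
step_arm([
  {"tx":0,"ty":0,"tz":0,"roll":0},
  {"tx":0,"ty":0,"tz":0,"roll":0},
  {"tx":0,"ty":0,"tz":0,"roll":0},
])

```text
t: 32.73
eef_pos: [494.6, 18.0, 128.6]
tcp_rot: [3.141, -0.001, 3.108]
ft_force: [0.3, -0.5, -0.4]
opening: 0.079
grip_force: 30.0
```

Call:
step_arm([
  {"tx":0,"ty":-0.4,"tz":6,"roll":0},
  {"tx":0,"ty":-0.4,"tz":12,"roll":0},
  {"tx":0,"ty":-0.4,"tz":15,"roll":0},
  {"tx":0,"ty":-0.4,"tz":17,"roll":0},
  {"tx":0,"ty":-0.4,"tz":19,"roll":0},
  {"tx":0,"ty":-0.4,"tz":20,"roll":0},
  {"tx":0,"ty":-0.4,"tz":21,"roll":0},
  {"tx":0,"ty":-0.4,"tz":21,"roll":0},
])

```text
t: 33.4
eef_pos: [494.7, 17.3, 107.5]
tcp_rot: [3.141, -0.0, 3.108]
ft_force: [-0.3, 0.1, -1.4]
opening: 0.081
grip_force: 30.0
```

Call:
step_arm([
  {"tx":0,"ty":0,"tz":6,"roll":0},
  {"tx":0,"ty":0,"tz":12,"roll":0},
  {"tx":0,"ty":0,"tz":18,"roll":0},
  {"tx":0,"ty":0,"tz":24,"roll":0},
  {"tx":0,"ty":0,"tz":30,"roll":0},
  {"tx":0,"ty":0,"tz":34,"roll":0},
  {"tx":0,"ty":0,"tz":36,"roll":0},
  {"tx":0,"ty":0,"tz":38,"roll":0},
  {"tx":0,"ty":0,"tz":38.5,"roll":0},
  {"tx":0,"ty":0,"tz":38.5,"roll":0},
])

```text
t: 34.23
eef_pos: [494.4, 17.4, 70.4]
tcp_rot: [-3.142, 0.0, 3.108]
ft_force: [-7.4, -0.1, 21.2]
opening: 0.084
grip_force: 30.0
```

Call:
step_arm([
  {"tx":0,"ty":0,"tz":0,"roll":0},
  {"tx":0,"ty":0,"tz":0,"roll":0},
  {"tx":0,"ty":0,"tz":0,"roll":0},
  {"tx":0,"ty":0,"tz":-5,"roll":0},
  {"tx":0,"ty":0,"tz":-25,"roll":0},
  {"tx":0,"ty":0,"tz":-60,"roll":0},
  {"tx":0,"ty":0,"tz":-90,"roll":0},
  {"tx":0,"ty":0,"tz":-90,"roll":0},
], grip=22)

```text
t: 34.9
eef_pos: [496.7, 17.2, 164.0]
tcp_rot: [-3.141, 0.007, 3.108]
ft_force: [-0.2, 0.4, -0.3]
opening: 0.229
grip_force: 0.0
```

Call:
step_arm([
  {"tx":-119,"ty":289,"tz":-20,"roll":1.48},
  {"tx":-119,"ty":289,"tz":-20,"roll":1.48},
  {"tx":-119,"ty":289,"tz":-20,"roll":1.48},
  {"tx":-119,"ty":289,"tz":-20,"roll":1.48},
  {"tx":-119,"ty":289,"tz":-20,"roll":1.48},
  {"tx":-119,"ty":289,"tz":-20,"roll":1.48},
  {"tx":-119,"ty":289,"tz":-20,"roll":1.48},
  {"tx":-119,"ty":289,"tz":-20,"roll":1.48},
  {"tx":-119,"ty":289,"tz":-20,"roll":1.48},
  {"tx":-119,"ty":289,"tz":-20,"roll":1.48},
  {"tx":-119,"ty":289,"tz":-20,"roll":1.48},
  {"tx":-119,"ty":289,"tz":-20,"roll":1.48},
], grip=50)

```text
t: 35.9
eef_pos: [623.1, 302.4, 178.3]
tcp_rot: [-3.141, 0.0, 1.632]
ft_force: [0.7, 0.0, -0.1]
opening: 0.526
grip_force: 0.0
```

```bash
python3 - <<'E'
from go import *
plan([(623.1,300.4,160,1.59)])
shot("side","s7",(200,120,200,150)); cv2.imwrite("raw_top.png",shot("top")["pixels"])
E
```

```text
t 35.9 at [623.12 302.38 178.27   1.63] op 50.0 F [ 0.7  0.  -0.1]
[623.1 300.4 160.    1.6] -> tx -2.0 ty -0.1 tz 18.3 roll 0.042
```

View pics/s7.png

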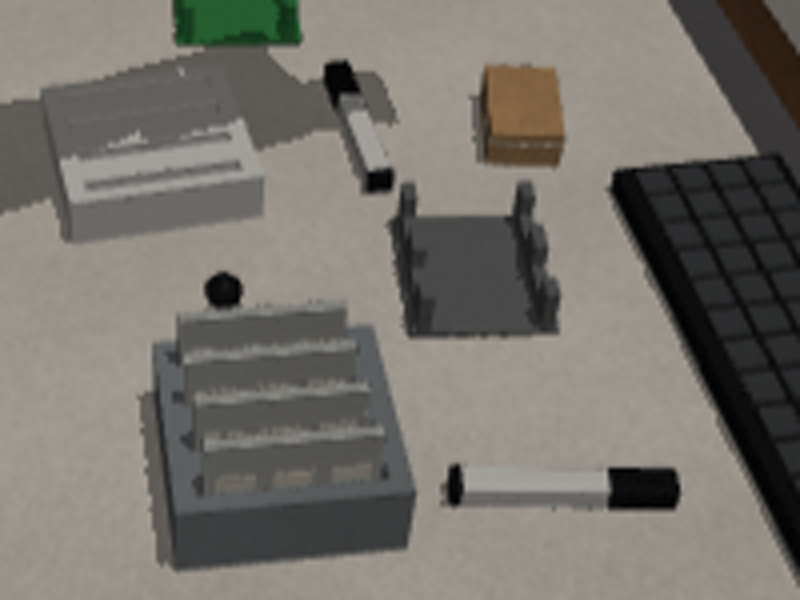

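All four carriers are in the dryer slots with their tops level (dryer at about crop (280, 440)), the rack is empty and both markers are where they were. Next I take an enlarged look at the markers and the cradle in the side view.

```bash
python3 - <<'E'
from h import *
p=cv2.imread("pics/s7.png"); p=cv2.resize(p,(200,150),interpolation=cv2.INTER_AREA)
R=lambda x,y,w,h:cv2.resize(p[y-120:y-120+h,x-200:x-200+w],None,fx=8,fy=8,interpolation=cv2.INTER_CUBIC)
c=np.zeros((584,664,3),np.uint8); c[:360,:280]=R(275,130,35,45); c[:400,280:]=R(295,160,48,50); c[408:,:528]=R(308,230,66,22); cv2.imwrite("pics/c8.png",c)
E
```

```text
(no output)
```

View pics/c8.png

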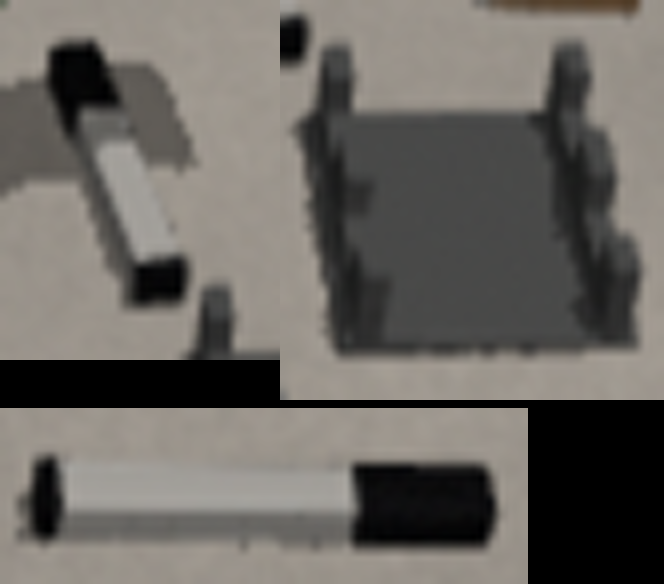

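```bash
cat > fit2.py <<'E'
from fit import *
def C(u,v,ox,oy,cx,cy,l): return ("side",np.array([ox-.5+(u-cx+.5)/8,oy-.5+(v-cy+.5)/8]),l)
a=lambda u,v,*l:C(u,v,275,130,0,0,l); b=lambda u,v,*l:C(u,v,295,160,280,0,l); d=lambda u,v,*l:C(u,v,308,230,0,408,l)
N={"m0":[a(55,46,-11,75,22),a(97,42,11,75,22),a(130,304,-11,-75,0),a(183,299,11,-75,0)],
"cradle":[b(338,350,-55,-62,0),b(635,345,55,-62,0),b(338,45,-45,62,42),b(570,42,45,62,42)],
"m1":[d(40,457,-75,11,22),d(38,540,-75,-11,0),d(490,465,75,11,22),d(488,546,75,-11,0)]}
if __name__=="__main__":
    for k,o in N.items():
        print(k,"side",*pose(o,[600,0,0])); t=[q for q in O[k] if q[0]=="top"]; print("   top",*pose(t,[600,0,0]))
E
python3 fit2.py
```

```text
m0 side [6.22655791e+02 3.02401934e+02 2.36369839e-02] [[0.6, 0.9], [0.4, 1.0], [0.0, 0.8], [0.1, 0.7]]
   top [6.23874255e+02 3.02150471e+02 2.64388119e-02] [[0.1, 0.0], [0.1, 0.0]]
cradle side [ 6.73595362e+02  1.26979068e+02 -1.22274186e-01] [[0.1, 0.4], [0.2, 0.5], [0.2, 0.6], [0.1, 0.5]]
   top [ 6.75735013e+02  1.26273105e+02 -1.12158449e-01] [[0.4, 0.1], [0.1, 0.3], [0.9, 0.2], [0.5, 0.7]]
m1 side [ 6.78019274e+02 -8.50525776e+01 -1.63053560e-01] [[0.3, 0.7], [0.2, 0.7], [0.2, 0.9], [0.3, 0.8]]
   top [ 6.78460334e+02 -8.31521285e+01 -1.56594124e-01] [[0.0, 0.3], [0.0, 0.3]]
```

Call:
step_arm([
  {"tx":0,"ty":0,"tz":35,"roll":0.037},
  {"tx":0,"ty":0,"tz":75,"roll":0.037},
  {"tx":0,"ty":0,"tz":110,"roll":0.037},
  {"tx":0,"ty":0,"tz":140,"roll":0.037},
  {"tx":0,"ty":0,"tz":158,"roll":0.037},
  {"tx":0,"ty":0,"tz":168,"roll":0.037},
  {"tx":0,"ty":0,"tz":172,"roll":0.037},
  {"tx":0,"ty":0,"tz":172,"roll":0.037},
  {"tx":0,"ty":0,"tz":172,"roll":0.037},
])

```text
t: 36.75
eef_pos: [624.0, 302.4, 8.3]
tcp_rot: [3.14, -0.001, 1.602]
ft_force: [0.1, -0.2, 0.4]
opening: 0.527
grip_force: 0.0
```

Call:
step_arm([
  {"tx":0,"ty":0,"tz":3,"roll":0},
  {"tx":0,"ty":0,"tz":4.5,"roll":0},
  {"tx":0,"ty":0,"tz":4.5,"roll":0},
  {"tx":0,"ty":0,"tz":4.5,"roll":0},
  {"tx":0,"ty":0,"tz":4.5,"roll":0},
  {"tx":0,"ty":0,"tz":4.5,"roll":0},
  {"tx":0,"ty":0,"tz":4.5,"roll":0},
  {"tx":0,"ty":0,"tz":4.5,"roll":0},
], grip=10)

```text
t: 37.42
eef_pos: [623.5, 302.2, 3.0]
tcp_rot: [3.141, -0.0, 1.601]
ft_force: [-1.0, -0.2, 4.2]
opening: 0.205
grip_force: 30.0
```

```bash
python3 - <<'E'
from go import *
t=-.117; a=np.array([674.5,126.7]); n=np.array([-np.sin(t),np.cos(t)])
l0=a-28*n; l1=a+28*n; print(l0,l1)
s=env.state(); p=[*s["eef_pos"],s["tcp_rot"][2]]
plan([(p[0],p[1],120,p[3]),(*l1,120,np.pi+t),(*l1,28,np.pi+t),(*l1,120,np.pi+t),(678.2,-84.3,120,np.pi-.16)])
E
```

```text
[671.23146908  98.89142748] [677.76853092 154.50857252]
t 37.42 at [623.5  302.2    2.96   1.6 ] op 19.5 F [-1.  -0.2  4.2]
[623.5 302.2 120.    1.6] -> tx 0.0 ty 0.0 tz -117.0 roll -0.000
[677.8 154.5 120.    3. ] -> tx -149.2 ty 49.8 tz -0.0 roll -1.424
[677.8 154.5  28.    3. ] -> tx 0.0 ty 0.0 tz 92.0 roll -0.000
[677.8 154.5 120.    3. ] -> tx 0.0 ty 0.0 tz -92.0 roll -0.000
[678.2 -84.3 120.    3. ] -> tx -28.3 ty -237.1 tz -0.0 roll 0.043
```

Call:
step_arm([
  {"tx":0,"ty":0,"tz":-10,"roll":0},
  {"tx":0,"ty":0,"tz":-35,"roll":0},
  {"tx":0,"ty":0,"tz":-70,"roll":0},
  {"tx":0,"ty":0,"tz":-100,"roll":0},
  {"tx":0,"ty":0,"tz":-117,"roll":0},
  {"tx":0,"ty":0,"tz":-117,"roll":0},
])

```text
t: 37.92
eef_pos: [624.9, 302.8, 124.8]
tcp_rot: [3.135, -0.002, 1.601]
ft_force: [-0.1, 0.1, 0.0]
opening: 0.208
grip_force: 30.0
```

Call:
step_arm([
  {"tx":-15,"ty":5,"tz":0,"roll":-0.12},
  {"tx":-35,"ty":12,"tz":0,"roll":-0.24},
  {"tx":-50,"ty":17,"tz":0,"roll":-0.36},
  {"tx":-65,"ty":22,"tz":0,"roll":-0.48},
  {"tx":-80,"ty":27,"tz":0,"roll":-0.6},
  {"tx":-95,"ty":32,"tz":0,"roll":-0.72},
  {"tx":-110,"ty":37,"tz":0,"roll":-0.84},
  {"tx":-125,"ty":42,"tz":0,"roll":-0.96},
  {"tx":-140,"ty":47,"tz":0,"roll":-1.08},
  {"tx":-149,"ty":50,"tz":0,"roll":-1.2},
  {"tx":-149,"ty":50,"tz":0,"roll":-1.32},
  {"tx":-149,"ty":50,"tz":0,"roll":-1.424},
])

```text
t: 38.92
eef_pos: [677.6, 153.8, 118.8]
tcp_rot: [-3.141, -0.001, 3.03]
ft_force: [-0.4, -0.2, -0.4]
opening: 0.208
grip_force: 30.0
```

Call:
step_arm([
  {"tx":0,"ty":0,"tz":15,"roll":0},
  {"tx":0,"ty":0,"tz":30,"roll":0},
  {"tx":0,"ty":0,"tz":40,"roll":0},
  {"tx":0,"ty":0,"tz":40,"roll":0},
  {"tx":0,"ty":0,"tz":40,"roll":0},
])

```text
t: 39.33
eef_pos: [677.5, 154.7, 79.0]
tcp_rot: [-3.141, -0.001, 3.025]
ft_force: [-0.1, 0.1, -0.5]
opening: 0.207
grip_force: 30.0
```

Call:
step_arm([
  {"tx":0,"ty":0,"tz":15,"roll":0},
  {"tx":0,"ty":0,"tz":28,"roll":0},
  {"tx":0,"ty":0,"tz":36,"roll":0},
  {"tx":0,"ty":0,"tz":42,"roll":0},
  {"tx":0,"ty":0,"tz":47,"roll":0},
  {"tx":0,"ty":0,"tz":50,"roll":0},
  {"tx":0,"ty":0,"tz":51,"roll":0},
  {"tx":0,"ty":0,"tz":52,"roll":0},
  {"tx":0,"ty":0,"tz":52,"roll":0},
])

```text
t: 40.08
eef_pos: [677.9, 154.7, 27.8]
tcp_rot: [3.141, 0.0, 3.025]
ft_force: [-0.8, -0.5, -1.1]
opening: 0.206
grip_force: 30.0
```

Call:
step_arm([
  {"tx":0,"ty":0,"tz":0.6,"roll":0},
  {"tx":0,"ty":0,"tz":1.2,"roll":0},
  {"tx":0,"ty":0,"tz":1.2,"roll":0},
])

```text
t: 40.33
eef_pos: [678.0, 154.7, 26.9]
tcp_rot: [3.141, 0.001, 3.025]
ft_force: [-0.0, -0.9, 0.9]
opening: 0.207
grip_force: 30.0
```

Call:
step_arm([
  {"tx":0,"ty":0,"tz":0,"roll":0},
  {"tx":0,"ty":0,"tz":0,"roll":0},
  {"tx":0,"ty":0,"tz":0,"roll":0},
  {"tx":0,"ty":0,"tz":0,"roll":0},
  {"tx":0,"ty":0,"tz":-10,"roll":0},
  {"tx":0,"ty":0,"tz":-40,"roll":0},
  {"tx":0,"ty":0,"tz":-80,"roll":0},
  {"tx":0,"ty":0,"tz":-115,"roll":0},
  {"tx":0,"ty":0,"tz":-115,"roll":0},
], grip=36)

```text
t: 41.08
eef_pos: [680.5, 155.2, 149.8]
tcp_rot: [3.139, 0.011, 3.025]
ft_force: [0.6, -0.9, 0.3]
opening: 0.382
grip_force: 0.0
```

Call:
step_arm([
  {"tx":-28,"ty":-237,"tz":0,"roll":0.043},
  {"tx":-28,"ty":-237,"tz":0,"roll":0.043},
  {"tx":-28,"ty":-237,"tz":0,"roll":0.043},
  {"tx":-28,"ty":-237,"tz":0,"roll":0.043},
  {"tx":-28,"ty":-237,"tz":0,"roll":0.043},
  {"tx":-28,"ty":-237,"tz":0,"roll":0.043},
  {"tx":-28,"ty":-237,"tz":0,"roll":0.043},
  {"tx":-28,"ty":-237,"tz":0,"roll":0.043},
  {"tx":-28,"ty":-237,"tz":0,"roll":0.043},
  {"tx":-28,"ty":-237,"tz":0,"roll":0.043},
], grip=50)

```text
t: 41.92
eef_pos: [678.0, -82.6, 141.7]
tcp_rot: [3.141, 0.0, 2.983]
ft_force: [0.3, 0.6, 0.7]
opening: 0.528
grip_force: 0.0
```

```bash
python3 - <<'E'
from go import *
plan([(678.2,-84.3,4,np.pi-.16)])
s=optics.read_camera("side")["pixels"]
R=lambda x,y,w,h:cv2.resize(s[y:y+h,x:x+w],None,fx=6,fy=6,interpolation=cv2.INTER_CUBIC)
cv2.imwrite("pics/c9.png",R(285,145,100,100))
E
```

```text
t 41.92 at [678.   -82.55 141.66   2.98] op 50.3 F [0.3 0.6 0.7]
[678.2 -84.3   4.    3. ] -> tx -0.5 ty -1.7 tz 137.7 roll 0.001
```

View pics/c9.png

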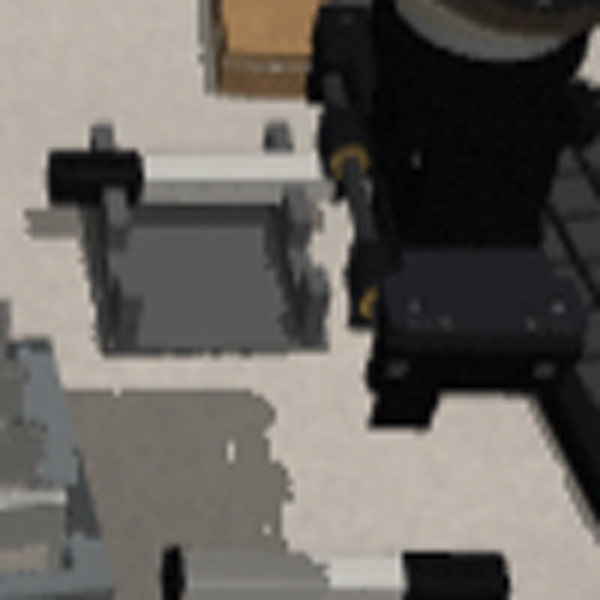

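Call:
step_arm([
  {"tx":0,"ty":-1.7,"tz":35,"roll":0},
  {"tx":0,"ty":-1.7,"tz":70,"roll":0},
  {"tx":0,"ty":-1.7,"tz":100,"roll":0},
  {"tx":0,"ty":-1.7,"tz":120,"roll":0},
  {"tx":0,"ty":-1.7,"tz":130,"roll":0},
  {"tx":0,"ty":-1.7,"tz":135,"roll":0},
  {"tx":0,"ty":-1.7,"tz":135,"roll":0},
  {"tx":0,"ty":-1.7,"tz":135,"roll":0},
])

```text
t: 42.63
eef_pos: [678.4, -85.3, 7.6]
tcp_rot: [3.142, 0.002, 2.982]
ft_force: [0.2, 1.1, 0.7]
opening: 0.523
grip_force: 0.0
```

Call:
step_arm([
  {"tx":0,"ty":0,"tz":3,"roll":0},
  {"tx":0,"ty":0,"tz":4,"roll":0},
  {"tx":0,"ty":0,"tz":4,"roll":0},
  {"tx":0,"ty":0,"tz":4,"roll":0},
  {"tx":0,"ty":0,"tz":4,"roll":0},
  {"tx":0,"ty":0,"tz":4,"roll":0},
  {"tx":0,"ty":0,"tz":4,"roll":0},
  {"tx":0,"ty":0,"tz":4,"roll":0},
], grip=10)

```text
t: 43.3
eef_pos: [677.8, -85.6, 2.7]
tcp_rot: [3.142, 0.0, 2.982]
ft_force: [-1.2, 0.1, 2.9]
opening: 0.21
grip_force: 30.0
```

```bash
python3 - <<'E'
from go import *
s=env.state(); p=[*s["eef_pos"],s["tcp_rot"][2]]; r=np.pi-.117
plan([(671.2,98.9,120,r),(671.2,98.9,27,r),(671.2,98.9,125,r)])
E
```

```text
t 43.3 at [677.82 -85.64   2.74   2.98] op 19.9 F [-1.2  0.1  2.9]
[671.2  98.9 120.    3. ] -> tx 35.9 ty 181.1 tz -117.3 roll -0.043
[671.2  98.9  27.    3. ] -> tx 0.0 ty 0.0 tz 93.0 roll -0.000
[671.2  98.9 125.    3. ] -> tx 0.0 ty 0.0 tz -98.0 roll -0.000
```

Call:
step_arm([
  {"tx":0,"ty":0,"tz":-10,"roll":0},
  {"tx":0,"ty":0,"tz":-35,"roll":0},
  {"tx":0,"ty":0,"tz":-70,"roll":0},
  {"tx":0,"ty":0,"tz":-100,"roll":0},
  {"tx":7,"ty":36,"tz":-117,"roll":-0.043},
  {"tx":14,"ty":72,"tz":-117,"roll":-0.043},
  {"tx":21,"ty":108,"tz":-117,"roll":-0.043},
  {"tx":29,"ty":144,"tz":-117,"roll":-0.043},
  {"tx":34,"ty":170,"tz":-117,"roll":-0.043},
  {"tx":36,"ty":181,"tz":-117,"roll":-0.043},
  {"tx":36,"ty":181,"tz":-117,"roll":-0.043},
  {"tx":36,"ty":181,"tz":-117,"roll":-0.043},
])

```text
t: 44.3
eef_pos: [671.0, 98.5, 119.7]
tcp_rot: [-3.141, 0.0, 3.026]
ft_force: [0.7, -0.5, -0.5]
opening: 0.208
grip_force: 30.0
```

Call:
step_arm([
  {"tx":0,"ty":0,"tz":15,"roll":0},
  {"tx":0,"ty":0,"tz":30,"roll":0},
  {"tx":0,"ty":0,"tz":40,"roll":0},
  {"tx":0,"ty":0,"tz":40,"roll":0},
  {"tx":0,"ty":0,"tz":40,"roll":0},
])

```text
t: 44.72
eef_pos: [671.0, 97.6, 79.2]
tcp_rot: [-3.141, -0.001, 3.023]
ft_force: [0.6, -0.3, -0.5]
opening: 0.207
grip_force: 30.0
```

Call:
step_arm([
  {"tx":0,"ty":1,"tz":15,"roll":0},
  {"tx":0,"ty":1,"tz":28,"roll":0},
  {"tx":0,"ty":1,"tz":36,"roll":0},
  {"tx":0,"ty":1,"tz":42,"roll":0},
  {"tx":0,"ty":1,"tz":47,"roll":0},
  {"tx":0,"ty":1,"tz":50,"roll":0},
  {"tx":0,"ty":1,"tz":52,"roll":0},
  {"tx":0,"ty":1,"tz":53,"roll":0},
  {"tx":0,"ty":1,"tz":53,"roll":0},
])

```text
t: 45.47
eef_pos: [671.2, 99.8, 26.8]
tcp_rot: [3.141, 0.0, 3.025]
ft_force: [0.5, 0.1, -0.4]
opening: 0.209
grip_force: 30.0
```

Call:
step_arm([
  {"tx":0,"ty":0,"tz":0.4,"roll":0},
  {"tx":0,"ty":0,"tz":0.4,"roll":0},
])

```text
t: 45.63
eef_pos: [671.3, 99.9, 26.6]
tcp_rot: [3.141, 0.001, 3.025]
ft_force: [-1.2, -0.6, 3.3]
opening: 0.211
grip_force: 30.0
```

Call:
step_arm([
  {"tx":0,"ty":0,"tz":0,"roll":0},
  {"tx":0,"ty":0,"tz":0,"roll":0},
  {"tx":0,"ty":0,"tz":0,"roll":0},
  {"tx":0,"ty":0,"tz":0,"roll":0},
  {"tx":0,"ty":0,"tz":-10,"roll":0},
  {"tx":0,"ty":0,"tz":-40,"roll":0},
  {"tx":0,"ty":0,"tz":-80,"roll":0},
  {"tx":0,"ty":0,"tz":-120,"roll":0},
  {"tx":0,"ty":0,"tz":-145,"roll":0},
  {"tx":0,"ty":0,"tz":-145,"roll":0},
  {"tx":0,"ty":0,"tz":-145,"roll":0},
], grip=36)

```text
t: 46.55
eef_pos: [671.5, 99.8, 173.2]
tcp_rot: [3.141, 0.003, 3.025]
ft_force: [0.1, -0.2, -1.7]
opening: 0.379
grip_force: 0.0
```

```bash
python3 - <<'E'
from go import *
plan([(430,62.5,165,np.pi-.033)])
E
```

```text
t 46.55 at [671.5   99.83 173.21   3.02] op 36.1 F [ 0.1 -0.2 -1.7]
[430.   62.5 165.    3.1] -> tx 235.5 ty -65.2 tz 8.2 roll -0.084
```

Call:
step_arm([
  {"tx":235,"ty":-65,"tz":0,"roll":-0.084},
  {"tx":235,"ty":-65,"tz":0,"roll":-0.084},
  {"tx":235,"ty":-65,"tz":0,"roll":-0.084},
  {"tx":235,"ty":-65,"tz":0,"roll":-0.084},
  {"tx":235,"ty":-65,"tz":0,"roll":-0.084},
  {"tx":235,"ty":-65,"tz":0,"roll":-0.084},
  {"tx":235,"ty":-65,"tz":0,"roll":-0.084},
  {"tx":235,"ty":-65,"tz":0,"roll":-0.084},
  {"tx":235,"ty":-65,"tz":0,"roll":-0.084},
  {"tx":235,"ty":-65,"tz":0,"roll":-0.084},
], grip=0)

```text
t: 47.38
eef_pos: [431.1, 62.7, 170.7]
tcp_rot: [3.142, -0.0, 3.109]
ft_force: [-0.5, -0.5, -0.5]
opening: 0.003
grip_force: 0.0
```

```bash
python3 - <<'E'
from go import *
plan([(430,62.5,64,np.pi-.033)])
d=shot("side")["pixels"]; t=shot("top")["pixels"]
R=lambda s,x,y,w,h,f:cv2.resize(s[y:y+h,x:x+w],None,fx=f,fy=f,interpolation=cv2.INTER_CUBIC)
cv2.imwrite("pics/c10.png",np.hstack([R(d,190,145,160,120,2.5*2)[:, :500],R(t,200,90,60,120,5)]))
E
```

```text
t 47.38 at [431.06  62.68 170.66   3.11] op 0.3 F [-0.5 -0.5 -0.5]
[430.   62.5  64.    3.1] -> tx 1.1 ty -0.2 tz 106.7 roll 0.000
```

View pics/c10.png

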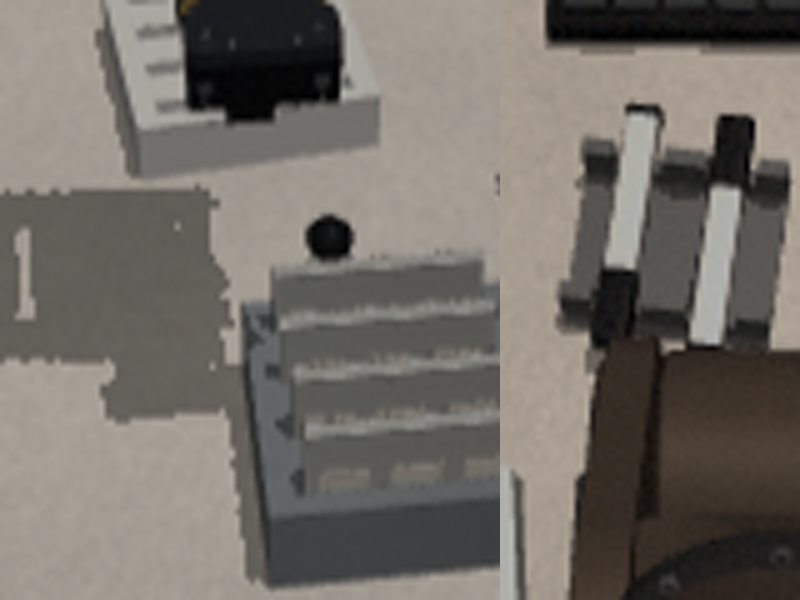

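Both markers lie in their lanes (about (630, 225) and (720, 230) in the right half), the four carriers stand level, and the lever's ball is at (329, 237), still off. The gripper is above and behind it.

```bash
python3 - <<'E'
from go import *
print(ray("side",(190+329.5/5-.5,145+237.5/5-.5),75))
d=optics.read_camera("side")["pixels"];cv2.imwrite("before.png",d)
E
```

```text
[473.15998641  64.78673488  75.        ]
```

Call:
step_arm([
  {"tx":1,"ty":0,"tz":30,"roll":0},
  {"tx":1,"ty":0,"tz":60,"roll":0},
  {"tx":1,"ty":0,"tz":85,"roll":0},
  {"tx":1,"ty":0,"tz":100,"roll":0},
  {"tx":1,"ty":0,"tz":105,"roll":0},
  {"tx":1,"ty":0,"tz":105,"roll":0},
  {"tx":1,"ty":0,"tz":105,"roll":0},
])

```text
t: 48.12
eef_pos: [429.5, 62.7, 66.3]
tcp_rot: [3.142, -0.0, 3.109]
ft_force: [-0.3, 0.3, 0.4]
opening: 0.003
grip_force: 0.0
```

Call:
step_arm([
  {"tx":-8,"ty":0,"tz":0,"roll":0},
  {"tx":-16,"ty":0,"tz":0,"roll":0},
  {"tx":-22,"ty":0,"tz":0,"roll":0},
  {"tx":-28,"ty":0,"tz":0,"roll":0},
  {"tx":-34,"ty":0,"tz":0,"roll":0},
  {"tx":-40,"ty":0,"tz":0,"roll":0},
  {"tx":-46,"ty":0,"tz":0,"roll":0},
  {"tx":-52,"ty":0,"tz":0,"roll":0},
  {"tx":-58,"ty":0,"tz":0,"roll":0},
  {"tx":-64,"ty":0,"tz":0,"roll":0},
  {"tx":-68,"ty":0,"tz":0,"roll":0},
  {"tx":-70,"ty":0,"tz":0,"roll":0},
])

```text
t: 49.12
eef_pos: [499.6, 60.3, 65.9]
tcp_rot: [3.142, -0.0, 3.109]
ft_force: [-1.5, 1.1, -1.4]
opening: 0.006
grip_force: 0.6
```

Call:
step_arm([
  {"tx":-1,"ty":0,"tz":0,"roll":0},
  {"tx":-2,"ty":0,"tz":0,"roll":0},
  {"tx":-3,"ty":0,"tz":0,"roll":0},
  {"tx":-3,"ty":0,"tz":0,"roll":0},
])

```text
t: 49.45
eef_pos: [502.1, 60.3, 66.0]
tcp_rot: [3.141, -0.0, 3.109]
ft_force: [-0.8, -0.3, -0.2]
opening: 0.004
grip_force: 0.5
```

Call:
step_arm([
  {"tx":-1,"ty":0,"tz":0,"roll":0},
  {"tx":-2,"ty":0,"tz":0,"roll":0},
  {"tx":-3,"ty":0,"tz":0,"roll":0},
  {"tx":-3,"ty":0,"tz":0,"roll":0},
])

```text
t: 49.78
eef_pos: [502.6, 60.3, 65.8]
tcp_rot: [-3.142, -0.005, 3.109]
ft_force: [-10.4, 0.4, 6.3]
opening: 0.006
grip_force: 5.6
```

The lever is at its stop: the force rose at x ≈ 503, where I expected it. I back off, withdraw and check by numbers.

Call:
step_arm([
  {"tx":3,"ty":0,"tz":0,"roll":0},
  {"tx":15,"ty":0,"tz":0,"roll":0},
  {"tx":35,"ty":0,"tz":0,"roll":0},
  {"tx":55,"ty":0,"tz":-20,"roll":0},
  {"tx":60,"ty":0,"tz":-60,"roll":0},
  {"tx":60,"ty":0,"tz":-100,"roll":0},
  {"tx":60,"ty":0,"tz":-135,"roll":0},
  {"tx":60,"ty":0,"tz":-135,"roll":0},
])

```text
t: 50.45
eef_pos: [447.6, 62.2, 207.1]
tcp_rot: [3.141, 0.011, 3.109]
ft_force: [-0.0, 0.0, 0.6]
opening: 0.008
grip_force: 0.0
```

Call:
step_arm([
  {"tx":60,"ty":330,"tz":-20,"roll":-0.6},
  {"tx":60,"ty":330,"tz":-20,"roll":-0.6},
  {"tx":60,"ty":330,"tz":-20,"roll":-0.6},
  {"tx":60,"ty":330,"tz":-20,"roll":-0.6},
  {"tx":60,"ty":330,"tz":-20,"roll":-0.6},
  {"tx":60,"ty":330,"tz":-20,"roll":-0.6},
  {"tx":60,"ty":330,"tz":-20,"roll":-0.6},
  {"tx":60,"ty":330,"tz":-20,"roll":-0.6},
  {"tx":60,"ty":330,"tz":-20,"roll":-0.6},
  {"tx":60,"ty":330,"tz":-20,"roll":-0.6},
  {"tx":60,"ty":330,"tz":-20,"roll":-0.6},
  {"tx":60,"ty":330,"tz":-20,"roll":-0.6},
])

```text
t: 51.45
eef_pos: [396.2, 392.9, 220.9]
tcp_rot: [-3.141, -0.0, -2.575]
ft_force: [0.8, -0.7, -0.0]
opening: 0.003
grip_force: 0.0
```

```bash
python3 - <<'E'
from h import *
T=shot("top")["pixels"]; S=shot("side")["pixels"]; cv2.imwrite("fT.png",T); cv2.imwrite("fS.png",S)
def blob(img,cam,world,r,thr,z):
    u=proj(cam,world).round().astype(int); g=cv2.cvtColor(img,6)[u[1]-r:u[1]+r,u[0]-r:u[0]+r]; m=(g<thr).astype(np.uint8)
    n,l,st,c=cv2.connectedComponentsWithStats(m); 
    return [(st[i,4],ray(cam,c[i]+u-r,z).round(0)[:2].tolist()) for i in range(1,n) if st[i,4]>12]
thr=40
print("ball on expected 527,60,75; side",blob(S,"side",[527,60.5,75],14,thr,75),"top",blob(T,"top",[527,60.5,75],12,thr,75))
print("bar expected 480,-295,150", blob(S,"side",[480,-295,144],24,thr,144), blob(T,"top",[480,-295,150],24,thr,150))
# markers: bright barrel and dark caps in lanes, fit white+black extents along each lane
t=-.117; ax=np.array([np.cos(t),np.sin(t)])
for nm,o in(("lane0",(671.2,98.9)),("lane1",(677.8,154.5))):
    for cam,I in(("top",T),("side",S)):
        g=cv2.cvtColor(I,6); print(nm,cam,[int(g[tuple(proj(cam,[*(np.array(o)+ax*k),46]).round().astype(int)[::-1])]) for k in range(-96,97,8)])
E
```

```text
ball on expected 527,60,75; side [(np.int32(54), [526.0, 60.0])] top [(np.int32(62), [528.0, 62.0])]
bar expected 480,-295,150 [(np.int32(399), [480.0, -299.0])] [(np.int32(229), [478.0, -290.0]), (np.int32(21), [426.0, -243.0])]
lane0 top [141, 92, 47, 19, 160, 159, 158, 159, 159, 160, 159, 158, 158, 160, 158, 159, 39, 24, 18, 19, 19, 46, 148, 142, 145]
lane0 side [139, 106, 92, 10, 149, 150, 150, 150, 150, 150, 150, 150, 150, 151, 150, 151, 14, 8, 11, 12, 10, 68, 142, 143, 143]
lane1 top [148, 88, 61, 18, 16, 22, 15, 17, 17, 151, 158, 159, 158, 160, 160, 159, 159, 159, 158, 159, 158, 18, 142, 141, 140]
lane1 side [142, 141, 142, 12, 9, 11, 9, 10, 61, 150, 150, 150, 150, 150, 150, 151, 150, 151, 150, 151, 94, 62, 139, 136, 139]
```

Ball at on (527, 61), both markers centred to within a few millimetres, canister at the mat's centre. I hand the job in.

```bash
python3 -c "
from cell import env
print(env.job_done())"
```

```text
the job is handed in; nothing more can be done
None
```

I handed the job in after about 51 s of robot time: the canister is upright on the mat, all four carriers are home in their own dryer slots, the lever was then pushed to its on stop, and both markers are in the cradle lanes; no verdict was returned.

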